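Fetch the tape measure from behind the jars

TASK

The tape measure is boxed in at the back of the timber shelf tray by the jar, the spray can and the glue bottle: stand all three of these in the grey side tray, and only then put the tape measure, upright, in the empty compartment of the wooden tool caddy, flat on its floor. After that put the jar, the can and the bottle back in the shelf tray, upright, each on the very spot it came from. Tip none of them over and leave the screwdriver, the wood offcut and the mug alone.

Things in the scene. Friction and masses are not known exactly. Their poses are not given: they have to be found in the camera images.
- rack: timber shelf tray, fixed, 240 x 240 mm, floor 8 mm thick, rim 12 mm thick, 26 mm high in all. Origin on the bench under its centre; x away from the robot (within 17 degrees), z up. Three dark round spots, 64 mm across, at (x, y) = (-40, 0), (40, 60), (40, -60) mm in its frame, each under one container (which on which varies). The tape measure stands at about (40, 0), behind the near one.
- side_tray: grey plastic tray, fixed, empty: 310 mm along its x, 150 mm along its y, floor 4 mm thick, walls 4 mm thick and 18 mm high in all. Origin on the bench under its centre. It is left or right of the shelf tray, x pointing roughly away from the robot. Room for the three containers in a row along x, 88 mm apart.
- caddy: low wooden tool caddy, fixed, on the other side: origin on the bench under the centre of its empty compartment, 90 mm along x by 66 mm along y inside; floor 6 mm thick, walls 6 mm thick, 16 mm high in all. At its +x end a second compartment, 84 mm long, with a pencil and a scraper (fixed). The tape goes in lengthwise (its x along the caddy's x, either way round).
- jar: glass screw-top jar with flat steel lid and paper label, round, 62 mm diameter straight up to 82 mm, lid 54 mm across from 89 to 103 mm; 103 mm high. Origin at the centre of its underside, z up. About 0.3 kg.
- spray_can: aluminium spray can with grey band, round, 52 mm diameter, straight up to 98 mm, then a shoulder and a white nozzle cap 24 mm across; 124 mm high. Origin at the centre of its underside, z up. About 0.25 kg.
- glue_bottle: white plastic glue bottle with cardboard-brown label, round, 58 mm diameter, straight up to 88 mm, then a cone to a pointed spout; 122 mm high. Origin at the centre of its underside, z up. About 0.25 kg.
- tape: black and steel tape measure standing on its base, rigid and closed: 60 mm long (x), 34 mm thick (y, the way to grip it, flat sides), 52 mm high. Origin at the centre of its underside, z up. About 0.22 kg.
- screwdriver: screwdriver lying on the bench beyond the shelf tray; leave alone. Origin near its middle.
- offcut: timber offcut, 70 x 110 x 38 mm high, on the bench beyond the shelf tray, left or right; leave alone. Origin at the centre of its underside.
- mug: white mug, 80 mm across, 90 mm high, on the bench beyond the shelf tray, left or right; leave alone. Origin at the centre of its underside.

How it is judged:
By the outcome, as a careful person would: the job done as asked, in the order asked, and still so for the second after the job is handed in, with the robot touching nothing.
It also fails if it takes over 138 s, if anything falls off the work surface, if the arm or the gripper's body presses on something with over 40 N, if the wrist force passes 120 N, or if a joint passes its speed limit or range.

ROBOT

A 7-joint arm with a two-finger parallel gripper is mounted at the origin on the work surface. World frame = base frame: x ahead of the robot, y to its left, z up, the work surface at z = 0. Lengths are in m, angles in rad, forces in N, time in s.
With the tool pointing down it reaches from about 0.4 to 0.9 m from the base axis. Payload 5.5 kg.
Tool frame: the origin (TCP) lies on the centre line of the jaws, within the pads' length; the fingertips stand 11 mm ahead of it and the grasp point (between the pads) lies 8 mm behind it; y points along the fingers, z is the direction in which the jaws open and shut, and the axes are right-handed (so a half turn about y gives the same grasp; the last joint's range is limited). The gripper opens to 92 mm and grips with 3 to 60 N. Pads are 19 mm wide; open, the fingers measure 130 mm over their backs; the gripper's body (75 mm by 190 mm) begins 47 mm behind the grasp point.
Start: joints at [1.447, 0.501, -0.427, 1.55, 0.221, 1.138, -0.21], TCP at [0.245, -0.602, 0.238] pointing down, gripper open.
Joint ranges: [-2.88, 2.88], [-0.31, 2.03], [-1.54, 1.56], [0.2, 2.42], [-1.41, 4.55], [0.19, 2.02], [-2.57, 2.57]. Speed limits (rad/s): [2.57, 2.57, 3.14, 3.14, 3.14, 3.14, 3.14].

INTERFACE

Orientations are given as a 3x3 rotation matrix whose columns are the frame's x, y, z axes.
In Python, from cell import ctrl gives the robot as it stands.
- The arm moves only by the tool send_rows, never from a script. Its arguments are lists of equal length, an entry for each row: "gripper": the closure, from -1 (fully open) to 1 (shut); "offset": the shift along the tool's x, y, z in m, a list of three; "twist": the turn about the tool's y in rad. A call has 1 to 20 rows; each row is the pose to reach, as a shift and turn from the pose commanded when the call began, along the tool's axes at that moment; what a row does not reach only later rows make up. A row lasts 1/12 s, in which the tool goes at most 41.7 mm and 7.16 degrees, less where a joint would pass 70% of its speed; a pose out of reach is approached as far as the arm can. A call with a gripper value outside its range is refused whole. The fingers move at their own pace and stop on an object; "newtons" is the grip in N (left out, the last holds). Time passes only in rows, so rows that repeat a pose let the fingers close. It gives the time, the measured TCP pose, the force and the opening at its end, in the units of the state.
- ctrl.sense(): the state, without advancing time (a new reading comes with each control period).
- ctrl.grab_frame(name): name is "scene" or "side" or "wrist"; returns a dict with "frame" (480x640x3 uint8, red, green, blue), "z_map" (480x640 float32, m along the optical axis (not along the pixel's ray), 0 where there is no reading), "intrinsics" (3x3 intrinsics, pixels), "R" (3x3) and "t" (3): a world point X has camera coordinates R X + t; the wrist camera has in their place "hand_eye" (4x4, takes a point from camera to tool coordinates, whose origin is the TCP and whose axes are the tool frame's). Camera axes: x right, y down, z forward; pixel columns grow to the right and rows downward; lengths in m; the calibration is good to about 2 mm. A picture is of the moment at which its call begins: read the wrist's pose just before it.
- ctrl.finish_job(): hands the job in, once; it reports no verdict.
The state is a dict: "clock": time; "joints": joint angles; "qd": joint speeds; "effort": joint torques, N m; "position": TCP position; "eef_rot": TCP orientation; "force": force on the tool from outside, world axes, zero at the start; "moment": the same for the moment, N m; "finger_gap": opening from 0.0 (shut) to 1.0 (fully open).
Only numpy, scipy, OpenCV 4.12 (cv2) and the standard library are available. Lean on these libraries where they do the work, as an engineer would, in place of code of your own. Each camera call takes 0.05 s, during which the arm holds its last target.

## Working session

There is one attempt and no reset: what is moved stays moved. The work goes in short steps, Python scripts to look and compute and a tool call to move; the robot and the scene stay as the last step left them, time stands still between calls to the robot, and variables do not carry over. Pictures are saved under pics/ and viewed, and the job is handed in when it is done.

Besides the shell and the picture viewer there is one more tool, called after "Call:" as name(argument=value, ...), one argument or row to a line, values as JSON. send_rows: Moves the arm, as the interface text tells. Its arguments: {"type":"object","properties":{"gripper":{"type":"array"},"offset":{"type":"array"},"twist":{"type":"array"},"newtons":{"type":"number"}},"required":["gripper","offset","twist"]}

```bash
ls; mkdir -p pics; python3 - <<'E'
from cell import ctrl
import cv2,numpy as np,pickle
s=ctrl.sense();print(s)
for n in ["scene","side","wrist"]:
    f=ctrl.grab_frame(n);pickle.dump((s,f),open(n+".pkl","wb"))
    cv2.imwrite(f"pics/{n}0.png",f["frame"][:,:,::-1])
    print(n,f["intrinsics"].tolist(),{k:np.round(f[k],3).tolist() for k in("R","t","hand_eye") if k in f})
    if "R" in f: print("cam at",-f["R"].T@f["t"])
E
```

```text
pics
{'clock': 0.0, 'joints': array([ 1.44719928,  0.50181522, -0.42677636,  1.55144894,  0.22082686,
        1.13831019, -0.21029919]), 'qd': array([ 0.00103062,  0.00049039, -0.00019251,  0.00132343,  0.00032056,
       -0.00012543,  0.00205184]), 'effort': array([ 3.98664235e-05, -5.66574919e+01, -5.81616461e+00, -2.79102677e+01,
       -6.87583303e-02,  3.08440451e-02,  1.75686846e-04]), 'position': array([ 0.24488002, -0.60137444,  0.23669794]), 'eef_rot': array([[-9.26101784e-01, -7.01812242e-04,  3.77273102e-01],
       [-3.77273754e-01,  1.78875442e-03, -9.26100057e-01],
       [-2.49005711e-05, -9.99998154e-01, -1.92134400e-03]]), 'force': array([-0.4484833 ,  0.01323075, -0.17116208]), 'moment': array([0.01107632, 0.00624101, 0.04239641]), 'finger_gap': 1.0015353948473629}
scene [[625.1578770380016, 0.0, 316.8118812532561], [0.0, 625.1578770380016, 235.73744698899213], [0.0, 0.0, 1.0]] {'R': [[0.617, 0.787, 0.008], [0.695, -0.539, -0.476], [-0.37, 0.299, -0.88]], 't': [-0.394, -0.436, 1.362]}
cam at [ 1.04982107 -0.33215156  0.99389597]
side [[530.5158077343687, 0.0, 314.6298682135637], [0.0, 530.5158077343687, 236.5453375483221], [0.0, 0.0, 1.0]] {'R': [[-0.65, -0.76, 0.004], [-0.569, 0.484, -0.664], [0.503, -0.434, -0.747]], 't': [0.424, 0.39, 0.753]}
cam at [0.11944528 0.46058417 0.81955381]
wrist [[364.466144129365, 0.0, 320.9383005590858], [0.0, 364.466144129365, 240.1083655800853], [0.0, 0.0, 1.0]] {'hand_eye': [[-0.001, 0.951, 0.309, -0.083], [-0.0, -0.309, 0.951, -0.147], [1.0, 0.001, 0.0, -0.0], [0.0, 0.0, 0.0, 1.0]]}
```

View pics/scene0.png

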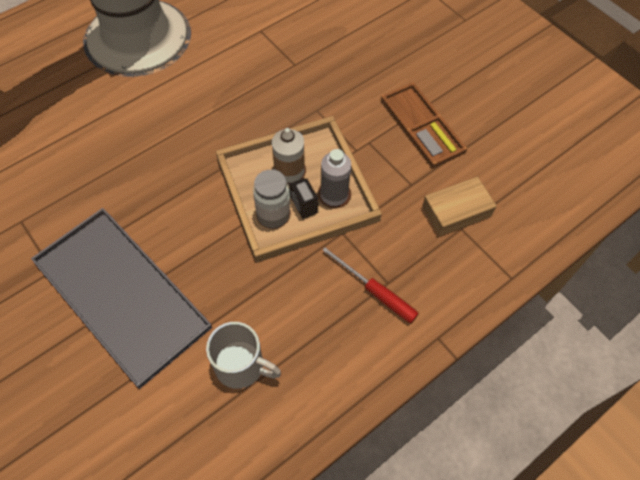

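View pics/side0.png

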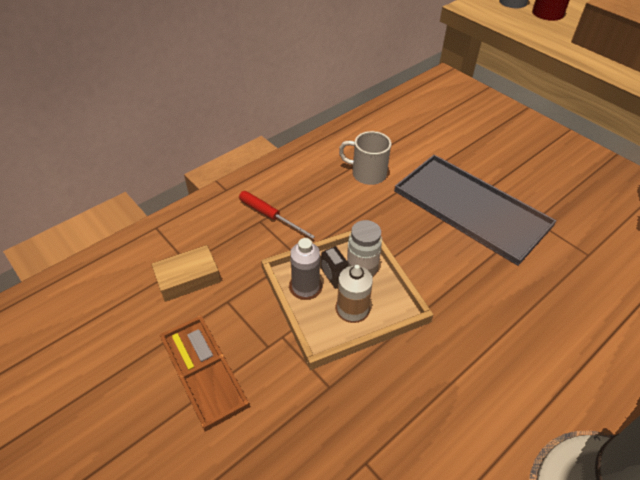

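View pics/wrist0.png

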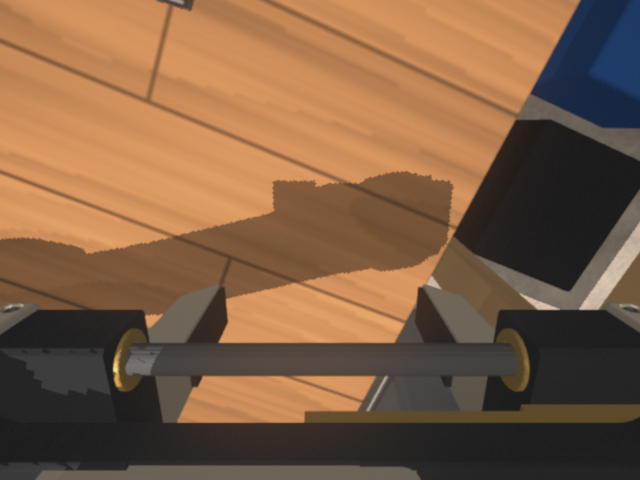

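The jar is at scene pixel (271,198), the can at (336,178), the bottle at (288,155) and the tape at (305,196). The grey tray is on the robot's right and the caddy is on its left. Next I'll measure everything from the depth maps.

```bash
cat > h.py <<'E'
import numpy as np,cv2,pickle
def cloud(f,Rt=None):
    K=f["intrinsics"];z=f["z_map"];v,u=np.mgrid[0:480,0:640]
    P=np.stack([(u-K[0,2])/K[0,0]*z,(v-K[1,2])/K[1,1]*z,z],-1).reshape(-1,3)
    ok=z.ravel()>0
    if "R" in f: W=(P-f["t"])@f["R"]
    else:
        H=f["hand_eye"];T=P@H[:3,:3].T+H[:3,3];s=Rt;W=T@s["eef_rot"].T+s["position"]
    return W,ok,f["frame"].reshape(-1,3)
def ortho(W,C,x0,x1,y0,y1,res):
    # image: up=+x, left=+y
    im=np.zeros((int((x1-x0)/res),int((y1-y0)/res),3),np.uint8);zb=np.full(im.shape[:2],-9.)
    r=((x1-W[:,0])/res).astype(int);c=((y1-W[:,1])/res).astype(int)
    m=(r>=0)&(r<im.shape[0])&(c>=0)&(c<im.shape[1])&(W[:,2]<.3)
    o=np.argsort(W[m,2]);im[r[m][o],c[m][o]]=C[m][o];zb[r[m][o],c[m][o]]=W[m,2][o]
    return im,zb
E
python3 - <<'E'
from h import *
for n in("scene","side"):
    s,f=pickle.load(open(n+".pkl","rb"));W,ok,C=cloud(f);W=W[ok];C=C[ok]
    print(n,ok.mean())
    m=(W[:,0]>.3)&(W[:,0]<.9)&(abs(W[:,1])<.5)
    h,e=np.histogram(W[m,2],bins=np.arange(-.02,.14,.004));print(list(zip(np.round(e,3),h)))
    im,zb=ortho(W,C,.25,.95,-.5,.4,.002)
    im=cv2.dilate(im,np.ones((2,2)));im=cv2.resize(im,None,fx=1.7,fy=1.7,interpolation=0)
    cv2.imwrite(f"pics/o_{n}.png",im[:,:,::-1])
E
```

```text
scene 0.9960481770833334
[(np.float64(-0.02), np.int64(0)), (np.float64(-0.016), np.int64(0)), (np.float64(-0.012), np.int64(0)), (np.float64(-0.008), np.int64(613)), (np.float64(-0.004), np.int64(38859)), (np.float64(0.0), np.int64(78534)), (np.float64(0.004), np.int64(17444)), (np.float64(0.008), np.int64(5547)), (np.float64(0.012), np.int64(1905)), (np.float64(0.016), np.int64(2232)), (np.float64(0.02), np.int64(1333)), (np.float64(0.024), np.int64(2576)), (np.float64(0.028), np.int64(897)), (np.float64(0.032), np.int64(430)), (np.float64(0.036), np.int64(1633)), (np.float64(0.04), np.int64(715)), (np.float64(0.044), np.int64(254)), (np.float64(0.048), np.int64(237)), (np.float64(0.052), np.int64(239)), (np.float64(0.056), np.int64(366)), (np.float64(0.06), np.int64(493)), (np.float64(0.064), np.int64(222)), (np.float64(0.068), np.int64(217)), (np.float64(0.072), np.int64(248)), (np.float64(0.076), np.int64(277)), (np.float64(0.08), np.int64(234)), (np.float64(0.084), np.int64(246)), (np.float64(0.088), np.int64(492)), (np.float64(0.092), np.int64(297)), (np.float64(0.096), np.int
[... 1046 characters left out ...]
(0.056), np.int64(449)), (np.float64(0.06), np.int64(346)), (np.float64(0.064), np.int64(244)), (np.float64(0.068), np.int64(234)), (np.float64(0.072), np.int64(272)), (np.float64(0.076), np.int64(241)), (np.float64(0.08), np.int64(235)), (np.float64(0.084), np.int64(256)), (np.float64(0.088), np.int64(307)), (np.float64(0.092), np.int64(220)), (np.float64(0.096), np.int64(252)), (np.float64(0.1), np.int64(247)), (np.float64(0.104), np.int64(258)), (np.float64(0.108), np.int64(640)), (np.float64(0.112), np.int64(211)), (np.float64(0.116), np.int64(138)), (np.float64(0.12), np.int64(39)), (np.float64(0.124), np.int64(43)), (np.float64(0.128), np.int64(107)), (np.float64(0.132), np.int64(38))]
```

View pics/o_scene.png

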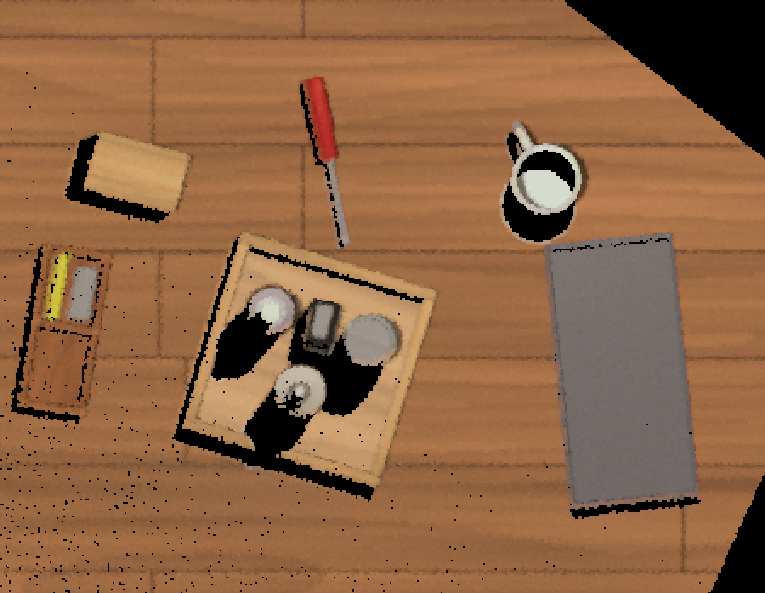

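View pics/o_side.png

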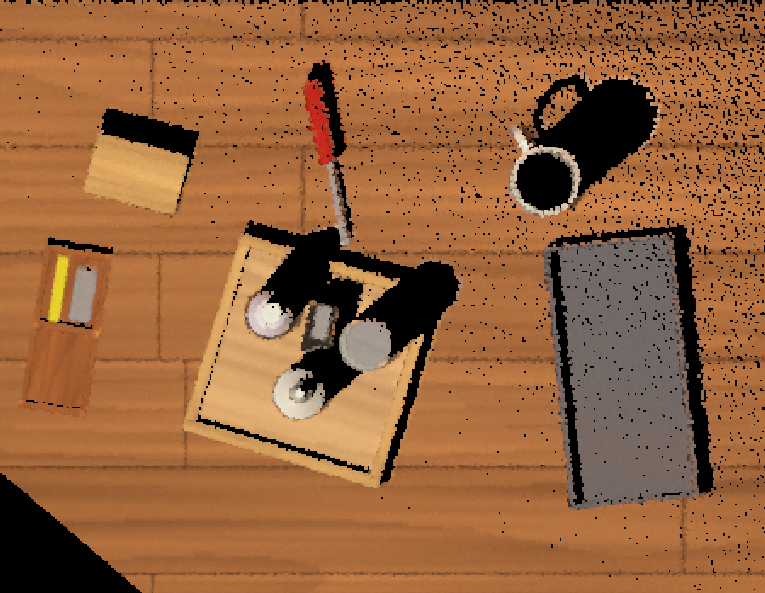

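Both top-down views agree on the layout. Now I'll fit the poses numerically, one camera at a time so the discrepancy shows.

```bash
cat > fit.py <<'E'
from h import *
from scipy.optimize import least_squares
def rect(P,L,Wd,init):
    # ring fit: outer boundary rect; hull points
    hull=cv2.convexHull(P.astype(np.float32))[:,0]
    (c,(a,b),ang)=cv2.minAreaRect(P.astype(np.float32)*1000)
    bx=cv2.boxPoints((c,(a,b),ang)); 
    d1=bx[1]-bx[0];d2=bx[2]-bx[1]
    l=d1 if np.linalg.norm(d1)>np.linalg.norm(d2) else d2
    return np.array(c),np.array([a,b]),np.degrees(np.arctan2(l[1],l[0]))
def circ(P,r):
    c0=P.mean(0)
    f=lambda p:np.hypot(P[:,0]-p[0],P[:,1]-p[1])-r
    s=least_squares(f,c0,loss="soft_l1",f_scale=.001);return s.x,np.sqrt(np.mean(s.fun**2))
def box(W,x0,x1,y0,y1,z0,z1):
    return W[(W[:,0]>x0)&(W[:,0]<x1)&(W[:,1]>y0)&(W[:,1]<y1)&(W[:,2]>z0)&(W[:,2]<z1)]
E
python3 - <<'E'
from fit import *
x=lambda r:.95-r/850
y=lambda c:.4-c/850
for n in("scene","side"):
    s,f=pickle.load(open(n+".pkl","rb"));W,ok,C=cloud(f);W=W[ok];C=C[ok]
    print(n)
    b=lambda c0,c1,r0,r1,z0,z1:box(W,x(r1),x(r0),y(c1),y(c0),z0,z1)
    for nm,a in dict(rack=(165,450,225,505,.021,.031),caddy=(5,115,240,425,.012,.02),tray=(535,715,215,515,.014,.022),tape=(295,345,285,355,.055,.064)).items():
        P=b(*a);print(nm,len(P),rect(P[:,:2],0,0,0),P[:,2].mean(), np.median(P[:,2]))
    for nm,a,r,zt in(("jar",(325,415,300,385),.031,.082),("can",(235,305,275,345),.026,.098),("glue",(265,345,350,430),.029,.088)):
        for z0,z1 in((.03,.05),(.05,.07),(.07,.088)):
            P=b(*a,z0,z1)
            if nm=="jar": P=P[True&(np.hypot(P[:,0]-.553,P[:,1]+.033)<.04)]
            if len(P)>10: print(nm,len(P),circ(P[:,:2],r))
E
```

```text
scene
rack 3117 (array([528.934021 ,  37.0255661]), array([240.51353455, 244.02236938]), np.float32(-17.034128)) 0.026130265260501086 0.026217253506571208
caddy 1162 (array([563.54718018, 324.1590271 ]), array([ 82.71608734, 194.8802948 ]), np.float32(-9.201987)) 0.01551556456941281 0.015560814004419873
tray 1368 (array([ 515.06396484, -329.85079956]), array([313.78173828, 150.39884949]), np.float32(5.817572)) 0.01805222793745244 0.01815226187656204
tape 460 (array([571.10516357,  22.9593544 ]), array([34.97650528, 52.42906189]), np.float32(-12.779804)) 0.06025409166247741 0.06035650143714995
jar 189 (array([ 0.54896529, -0.03189192]), np.float64(0.0008016273571847181))
jar 190 (array([ 0.54911199, -0.03185051]), np.float64(0.0008253357759768125))
jar 213 (array([ 0.54864325, -0.03156347]), np.float64(0.0009532897476544064))
can 163 (array([0.58430891, 0.08280908]), np.float64(0.0008306088839563123))
can 186 (array([0.58432018, 0.08265674]), np.float64(0.004535765168327218))
can 167 (array([0.58436968, 0.08276191]), np.float64(0.0008913594942415864))
glue 188 (array([0.49054011, 0.04
[... 795 characters left out ...]
7791
jar 142 (array([ 0.54791392, -0.03176656]), np.float64(0.0007994361832001106))
jar 228 (array([ 0.54781267, -0.03172677]), np.float64(0.0008835438196765654))
jar 218 (array([ 0.54828883, -0.03210251]), np.float64(0.0008830760617275467))
can 238 (array([0.58170308, 0.08179232]), np.float64(0.010057842831107899))
can 224 (array([0.58253765, 0.08266796]), np.float64(0.00798987766559302))
can 185 (array([0.5829589 , 0.08316911]), np.float64(0.0009081490601812217))
glue 221 (array([0.4888608 , 0.04920992]), np.float64(0.007027632108736576))
glue 243 (array([0.48903209, 0.04891439]), np.float64(0.014742935672596174))
glue 243 (array([0.48919355, 0.04862704]), np.float64(0.012897249159527946))
```

```bash
cat > go.py <<'E'
import sys,numpy as np
from cell import ctrl
# usage: go.py x y graspz jawdeg -> offset (tool axes), twist
def go(x,y,gz,jaw):
    s=ctrl.sense();R=s["eef_rot"];p=s["position"]
    off=R.T@(np.array([x,y,gz-.008])-p)
    a=np.degrees(np.arctan2(R[1,2],R[0,2]))
    d=(a-jaw+180)%360-180
    print("t",round(s["clock"],2),"pos",np.round(p,4),"jaw",round(a,2),"gap",round(s["finger_gap"]*92,1),"F",np.round(s["force"],1))
    print("off",np.round(off,4).tolist(),"twist",round(np.radians(d),4),"rows>=",round(max(np.linalg.norm(off)/.0417,abs(d)/7.16),1))
if __name__=="__main__": go(*map(float,sys.argv[1:]))
E
python3 go.py .4897 .049 .23 -107
```

```text
t 0.15 pos [ 0.245  -0.6015  0.2369] jaw -67.84 gap 91.9 F [-0.2 -0.4 -0.3]
off [-0.4721, 0.0157, -0.5101] twist 0.6835 rows>= 16.7
```

Call:
send_rows(
  gripper=[-1,-1,-1,-1,-1,-1,-1,-1,-1,-1,-1,-1,-1,-1,-1,-1,-1,-1,-1,-1],
  offset=[
    [-0.472,0.015,-0.51],
    [-0.472,0.015,-0.51],
    [-0.472,0.015,-0.51],
    [-0.472,0.015,-0.51],
    [-0.472,0.015,-0.51],
    [-0.472,0.015,-0.51],
    [-0.472,0.015,-0.51],
    [-0.472,0.015,-0.51],
    [-0.472,0.015,-0.51],
    [-0.472,0.015,-0.51],
    [-0.472,0.015,-0.51],
    [-0.472,0.015,-0.51],
    [-0.472,0.015,-0.51],
    [-0.472,0.015,-0.51],
    [-0.472,0.015,-0.51],
    [-0.472,0.015,-0.51],
    [-0.472,0.015,-0.51],
    [-0.472,0.015,-0.51],
    [-0.472,0.015,-0.51],
    [-0.472,0.015,-0.51],
  ],
  twist=[0.683,0.683,0.683,0.683,0.683,0.683,0.683,0.683,0.683,0.683,0.683,0.683,0.683,0.683,0.683,0.683,0.683,0.683,0.683,0.683],
  newtons=30,
)

```text
clock: 1.82
position: [0.4894, 0.0477, 0.2223]
eef_rot: [[-0.956, -0.001, -0.292], [0.292, -0.001, -0.956], [0.001, -1.0, 0.001]]
force: [-0.6, 0.0, -0.9]
finger_gap: 1.002
```

```bash
python3 go.py .4897 .049 .092 -107; python3 - <<'E'
from cell import ctrl
import cv2,pickle
s=ctrl.sense();f=ctrl.grab_frame("wrist");pickle.dump((s,f),open("w1.pkl","wb"));cv2.imwrite("pics/w1.png",f["frame"][:,:,::-1])
E
```

```text
t 1.82 pos [0.4894 0.0477 0.2223] jaw -106.97 gap 92.2 F [-0.6  0.  -0.9]
off [-0.0, 0.1383, -0.0014] twist 0.0005 rows>= 3.3
```

View pics/w1.png

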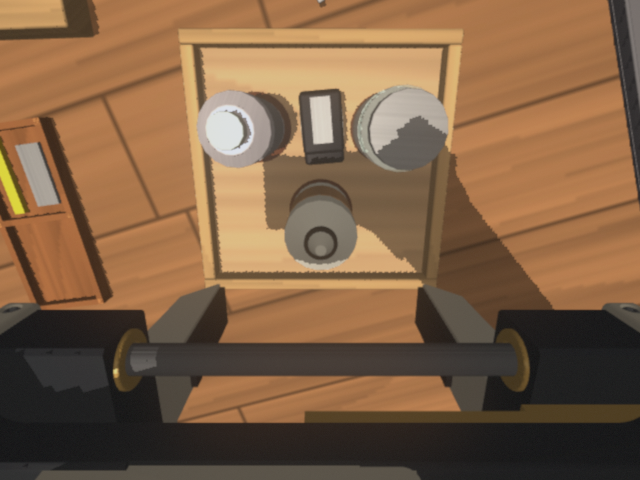

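The wrist view shows the rack square to the gripper and the bottle at (320,235), centred between the fingers. I'll cross-check with the wrist depth.

```bash
python3 - <<'E'
from fit import *
s,f=pickle.load(open("w1.pkl","rb"));W,ok,C=cloud(f,s);v=np.repeat(np.arange(480),640);m=ok&(v<283);W=W[m];C=C[m]
P=box(W,.38,.68,-.1,.18,.022,.03);print(rect(P[:,:2],0,0,0),np.median(P[:,2]))
for nm,c,r in(("jar",(.5485,-.0318),.031),("can",(.5836,.0829),.026),("glue",(.4897,.049),.029)):
    P=W[(np.hypot(W[:,0]-c[0],W[:,1]-c[1])<r+.008)&(W[:,2]>.03)&(W[:,2]<.085)]
    print(nm,len(P),circ(P[:,:2],r),W[(np.hypot(W[:,0]-c[0],W[:,1]-c[1])<.03)][:,2].max())
for z0,z1 in((.056,.064),(.02,.05)):
    P=box(W,.53,.61,-.005,.055,z0,z1);print("tape",len(P),rect(P[:,:2],0,0,0))
P=box(W,.4,.8,.25,.42,.012,.02);print("caddy",rect(P[:,:2],0,0,0))
E
```

```text
(array([528.91064453,  36.12685394]), array([240.2749939 , 231.82795715]), np.float32(73.084564)) 0.026008175133603234
jar 370 (array([ 0.54617215, -0.03183014]), np.float64(0.00022063228366933125)) 0.11423389977424481
can 370 (array([0.58114368, 0.08265832]), np.float64(8.346466195334187e-05)) 0.13433804256402226
glue 661 (array([0.48724699, 0.04886406]), np.float64(0.00022241853948832874)) 0.13167952955785567
tape 2578 (array([562.7991333 ,  15.05421066]), array([52.42289352, 54.51924896]), np.float32(-12.110919))
tape 539 (array([562.41741943,  16.76436996]), array([50.65091705, 60.03242493]), np.float32(-11.757618))
caddy (array([605.99377441, 314.02655029]), array([ 82.23596191, 235.05130005]), np.float32(-11.592859))
```

Call:
send_rows(
  gripper=[-1,-1,-1,-1,-1,-1,-1,0.6,0.6,0.6,0.6,0.6,0.6,0.6,0.6,0.6,0.6],
  offset=[
    [0.0,0.03,-0.001],
    [0.0,0.06,-0.001],
    [0.0,0.09,-0.001],
    [0.0,0.115,-0.001],
    [0.0,0.13,-0.001],
    [0.0,0.138,-0.001],
    [0.0,0.138,-0.001],
    [0.0,0.138,-0.001],
    [0.0,0.138,-0.001],
    [0.0,0.138,-0.001],
    [0.0,0.138,-0.001],
    [0.0,0.138,-0.001],
    [0.0,0.138,-0.001],
    [0.0,0.138,-0.001],
    [0.0,0.138,-0.001],
    [0.0,0.138,-0.001],
    [0.0,0.138,-0.001],
  ],
  twist=[0,0,0,0,0,0,0,0,0,0,0,0,0,0,0,0,0],
  newtons=25,
)

```text
clock: 3.28
position: [0.4907, 0.0489, 0.0853]
eef_rot: [[-0.956, 0.001, -0.292], [0.292, -0.001, -0.956], [-0.001, -1.0, 0.001]]
force: [-1.8, -1.7, 6.3]
finger_gap: 0.615
```

```bash
python3 go.py .4271 -.3384 .18 -84.25
```

```text
t 3.28 pos [0.4907 0.0489 0.0853] jaw -106.99 gap 56.6 F [-1.8 -1.7  6.3]
off [-0.0525, -0.0864, 0.389] twist -0.3969 rows>= 9.6
```

Call:
send_rows(
  gripper=[0.6,0.6,0.6,0.6,0.6,0.6,0.6,0.6,0.6,0.6,0.6,0.6,0.6,0.6,0.6,0.6,0.6,0.6],
  offset=[
    [0,-0.015,0],
    [0,-0.04,0],
    [0,-0.075,0],
    [0,-0.085,0.01],
    [-0.004,-0.086,0.035],
    [-0.009,-0.086,0.07],
    [-0.014,-0.086,0.11],
    [-0.02,-0.086,0.15],
    [-0.025,-0.086,0.19],
    [-0.03,-0.086,0.23],
    [-0.036,-0.086,0.27],
    [-0.041,-0.086,0.305],
    [-0.046,-0.086,0.34],
    [-0.05,-0.086,0.365],
    [-0.052,-0.086,0.38],
    [-0.0525,-0.086,0.389],
    [-0.0525,-0.086,0.389],
    [-0.0525,-0.086,0.389],
  ],
  twist=[0,0,0,0,-0.05,-0.1,-0.15,-0.2,-0.25,-0.3,-0.35,-0.38,-0.397,-0.397,-0.397,-0.397,-0.397,-0.397],
)

```text
clock: 4.78
position: [0.4272, -0.3361, 0.1703]
eef_rot: [[-0.995, -0.0, 0.102], [-0.102, 0.002, -0.995], [0.0, -1.0, -0.002]]
force: [0.2, 0.5, -3.2]
finger_gap: 0.618
```

```bash
python3 go.py .4271 -.3384 .090 -84.25
```

```text
t 4.78 pos [ 0.4272 -0.3361  0.1703] jaw -84.15 gap 56.9 F [ 0.2  0.5 -3.2]
off [0.0004, 0.0883, 0.0024] twist 0.0018 rows>= 2.1
```

Holding it, with 2.5–3 N of weight. Lowering it, then releasing and rising.

Call:
send_rows(
  gripper=[0.6,0.6,0.6,0.6,0.6,0.6,0.6,0.6],
  offset=[
    [0,0.02,0.002],
    [0,0.045,0.002],
    [0,0.065,0.002],
    [0,0.078,0.002],
    [0,0.084,0.002],
    [0,0.0875,0.002],
    [0,0.0885,0.002],
    [0,0.0885,0.002],
  ],
  twist=[0,0,0,0,0,0,0,0],
)

```text
clock: 5.45
position: [0.428, -0.3399, 0.083]
eef_rot: [[-0.995, 0.001, 0.101], [-0.101, -0.001, -0.995], [-0.001, -1.0, 0.001]]
force: [0.7, -0.2, -2.2]
finger_gap: 0.621
```

Call:
send_rows(
  gripper=[0,-0.5,-1,-1,-1,-1,-1,-1,-1,-1],
  offset=[
    [0,0,0],
    [0,0,0],
    [0,0,0],
    [0,0,0],
    [0,0,0],
    [0,-0.03,0],
    [0,-0.065,0],
    [0,-0.1,0],
    [0,-0.13,0],
    [0,-0.13,0],
  ],
  twist=[0,0,0,0,0,0,0,0,0,0],
)

```text
clock: 6.28
position: [0.4308, -0.342, 0.2189]
eef_rot: [[-0.995, 0.008, 0.101], [-0.101, -0.007, -0.995], [-0.007, -1.0, 0.008]]
force: [0.9, 0.1, -0.1]
finger_gap: 0.999
```

```bash
python3 go.py .583 .0829 .23 -107;python3 - <<'E'
from cell import ctrl
import cv2,pickle
s=ctrl.sense();f=ctrl.grab_frame("scene");pickle.dump((s,f),open("s2.pkl","wb"));cv2.imwrite("pics/s2.png",f["frame"][:,:,::-1])
E
```

```text
t 6.28 pos [ 0.4308 -0.342   0.2189] jaw -84.21 gap 91.9 F [ 0.9  0.1 -0.1]
off [-0.1943, -0.005, -0.4074] twist 0.3977 rows>= 10.8
```

View pics/s2.png

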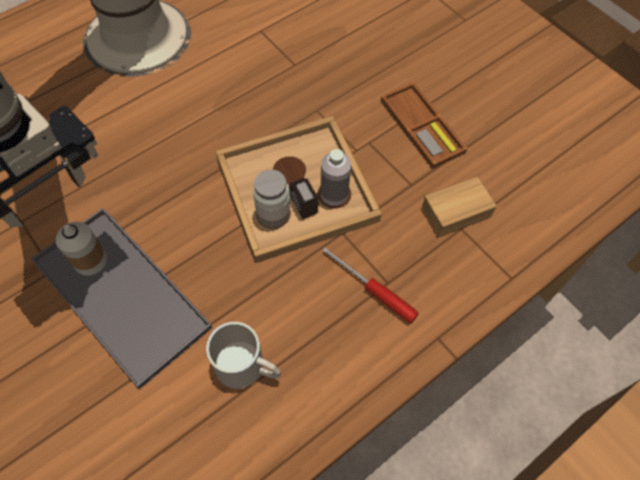

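The bottle stands in the tray at (80,248), and its bare spot shows at (290,170). The can is next.

Call:
send_rows(
  gripper=[-1,-1,-1,-1,-1,-1,-1,-1,-1,-1,-1,-1,-1,-1],
  offset=[
    [-0.194,-0.005,-0.407],
    [-0.194,-0.005,-0.407],
    [-0.194,-0.005,-0.407],
    [-0.194,-0.005,-0.407],
    [-0.194,-0.005,-0.407],
    [-0.194,-0.005,-0.407],
    [-0.194,-0.005,-0.407],
    [-0.194,-0.005,-0.407],
    [-0.194,-0.005,-0.407],
    [-0.194,-0.005,-0.407],
    [-0.194,-0.005,-0.407],
    [-0.194,-0.005,-0.407],
    [-0.194,-0.005,-0.407],
    [-0.194,-0.005,-0.407],
  ],
  twist=[0.03,0.06,0.1,0.15,0.2,0.25,0.3,0.35,0.398,0.398,0.398,0.398,0.398,0.398],
)

```text
clock: 7.5
position: [0.5784, 0.084, 0.2159]
eef_rot: [[-0.956, -0.002, -0.292], [0.292, -0.001, -0.956], [0.002, -1.0, 0.001]]
force: [-0.5, -1.0, -0.7]
finger_gap: 0.999
```

```bash
python3 go.py .583 .0829 .096 -107; python3 - <<'E'
from cell import ctrl
import cv2,pickle
s=ctrl.sense();f=ctrl.grab_frame("wrist");pickle.dump((s,f),open("w2.pkl","wb"));cv2.imwrite("pics/w2.png",f["frame"][:,:,::-1])
E
```

```text
t 7.5 pos [0.5784 0.084  0.2159] jaw -107.0 gap 91.9 F [-0.5 -1.  -0.7]
off [-0.005, 0.1279, -0.0005] twist 0.0001 rows>= 3.1
```

View pics/w2.png

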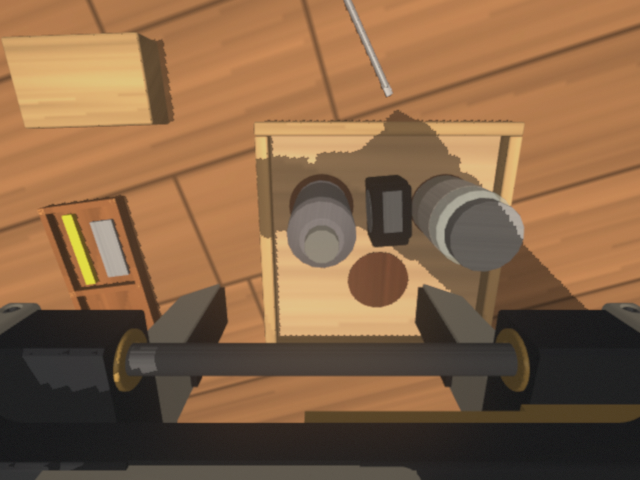

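The can is centred at (321,235), and the bottle's spot is at (378,279).

Call:
send_rows(
  gripper=[-1,-1,-1,-1,-1,-1,-1,0.6,0.6,0.6,0.6,0.6,0.6,0.6,0.6,0.6,0.6],
  offset=[
    [-0.001,0.03,0],
    [-0.003,0.06,0],
    [-0.004,0.09,0],
    [-0.004,0.11,0],
    [-0.004,0.122,0],
    [-0.004,0.128,0],
    [-0.004,0.128,0],
    [-0.004,0.128,0],
    [-0.004,0.128,0],
    [-0.004,0.128,0],
    [-0.004,0.128,0],
    [-0.004,0.128,0],
    [-0.004,0.128,0],
    [-0.004,0.128,0],
    [-0.004,0.128,0],
    [-0.004,0.128,0],
    [-0.004,0.128,0],
  ],
  twist=[0,0,0,0,0,0,0,0,0,0,0,0,0,0,0,0,0],
)

```text
clock: 8.97
position: [0.5832, 0.083, 0.0895]
eef_rot: [[-0.956, 0.0, -0.293], [0.293, -0.0, -0.956], [-0.0, -1.0, 0.0]]
force: [-0.0, -1.7, 3.8]
finger_gap: 0.561
```

```bash
python3 go.py .5147 -.3296 .23 -84.25
```

```text
t 8.97 pos [0.5832 0.083  0.0895] jaw -107.04 gap 51.6 F [-0.  -1.7  3.8]
off [-0.0555, -0.1323, 0.4146] twist -0.3978 rows>= 10.5
```

Call:
send_rows(
  gripper=[0.6,0.6,0.6,0.6,0.6,0.6,0.6,0.6,0.6,0.6,0.6,0.6,0.6,0.6,0.6,0.6,0.6,0.6,0.6,0.6],
  offset=[
    [0,-0.015,0],
    [0,-0.04,0],
    [0,-0.075,0],
    [0,-0.11,0],
    [0,-0.13,0.01],
    [-0.004,-0.132,0.035],
    [-0.009,-0.132,0.07],
    [-0.014,-0.132,0.11],
    [-0.02,-0.132,0.15],
    [-0.025,-0.132,0.19],
    [-0.03,-0.132,0.23],
    [-0.036,-0.132,0.27],
    [-0.041,-0.132,0.305],
    [-0.046,-0.132,0.34],
    [-0.05,-0.132,0.37],
    [-0.053,-0.132,0.395],
    [-0.055,-0.132,0.408],
    [-0.0555,-0.132,0.4145],
    [-0.0555,-0.132,0.4145],
    [-0.0555,-0.132,0.4145],
  ],
  twist=[0,0,0,0,0,-0.05,-0.1,-0.15,-0.2,-0.25,-0.3,-0.35,-0.38,-0.398,-0.398,-0.398,-0.398,-0.398,-0.398,-0.398],
)

```text
clock: 10.63
position: [0.5152, -0.3271, 0.221]
eef_rot: [[-0.995, 0.0, 0.103], [-0.103, 0.002, -0.995], [-0.0, -1.0, -0.002]]
force: [1.1, 0.3, -1.9]
finger_gap: 0.557
```

```bash
python3 go.py .5147 -.3296 .0935 -84.25
```

```text
t 10.63 pos [ 0.5152 -0.3271  0.221 ] jaw -84.12 gap 51.3 F [ 1.1  0.3 -1.9]
off [0.0008, 0.1355, 0.0026] twist 0.0024 rows>= 3.2
```

Call:
send_rows(
  gripper=[0.6,0.6,0.6,0.6,0.6,0.6,0.6,0.6,0.6,0.6],
  offset=[
    [0,0.02,0.002],
    [0,0.05,0.002],
    [0,0.08,0.002],
    [0,0.105,0.002],
    [0,0.12,0.002],
    [0,0.13,0.002],
    [0,0.134,0.002],
    [0,0.1355,0.002],
    [0,0.1355,0.002],
    [0,0.1355,0.002],
  ],
  twist=[0,0,0,0,0,0,0,0,0,0],
)

```text
clock: 11.47
position: [0.516, -0.3316, 0.0872]
eef_rot: [[-0.995, 0.002, 0.101], [-0.101, -0.001, -0.995], [-0.002, -1.0, 0.001]]
force: [0.1, -1.5, -1.8]
finger_gap: 0.559
```

Call:
send_rows(
  gripper=[0,-0.5,-1,-1,-1,-1,-1,-1,-1,-1],
  offset=[
    [0,0,0],
    [0,0,0],
    [0,0,0],
    [0,0,0],
    [0,0,0],
    [0,-0.03,0],
    [0,-0.065,0],
    [0,-0.1,0],
    [0,-0.13,0],
    [0,-0.13,0],
  ],
  twist=[0,0,0,0,0,0,0,0,0,0],
)

```text
clock: 12.3
position: [0.5189, -0.3327, 0.223]
eef_rot: [[-0.995, 0.01, 0.101], [-0.101, -0.006, -0.995], [-0.009, -1.0, 0.007]]
force: [1.1, -0.3, -0.2]
finger_gap: 1.002
```

```bash
python3 go.py .5475 -.0318 .2 -107
```

```text
t 12.3 pos [ 0.5189 -0.3327  0.223 ] jaw -84.22 gap 92.2 F [ 1.1 -0.3 -0.2]
off [-0.0585, 0.0294, -0.2967] twist 0.3977 rows>= 7.3
```

Call:
send_rows(
  gripper=[-1,-1,-1,-1,-1,-1,-1,-1,-1,-1,-1,-1],
  offset=[
    [-0.056,0.0,-0.297],
    [-0.056,0.0,-0.297],
    [-0.056,0.0,-0.297],
    [-0.056,0.0,-0.297],
    [-0.056,0.0,-0.297],
    [-0.056,0.0,-0.297],
    [-0.056,0.0,-0.297],
    [-0.056,0.0,-0.297],
    [-0.056,0.0,-0.297],
    [-0.056,0.0,-0.297],
    [-0.056,0.0,-0.297],
    [-0.056,0.0,-0.297],
  ],
  twist=[0.05,0.1,0.15,0.2,0.25,0.3,0.35,0.398,0.398,0.398,0.398,0.398],
)

```text
clock: 13.3
position: [0.5406, -0.0324, 0.2155]
eef_rot: [[-0.955, -0.0, -0.295], [0.295, -0.001, -0.955], [0.0, -1.0, 0.001]]
force: [-0.0, 0.4, 0.4]
finger_gap: 0.997
```

```bash
python3 go.py .5475 -.0318 .078 -107; python3 - <<'E'
from cell import ctrl
import cv2,pickle
s=ctrl.sense();f=ctrl.grab_frame("wrist");pickle.dump((s,f),open("w3.pkl","wb"));cv2.imwrite("pics/w3.png",f["frame"][:,:,::-1])
f=ctrl.grab_frame("scene");cv2.imwrite("pics/s3.png",f["frame"][:,:,::-1])
E
```

```text
t 13.3 pos [ 0.5406 -0.0324  0.2155] jaw -107.17 gap 91.7 F [-0.   0.4  0.4]
off [-0.0064, 0.1455, -0.0027] twist -0.0029 rows>= 3.5
```

View pics/w3.png

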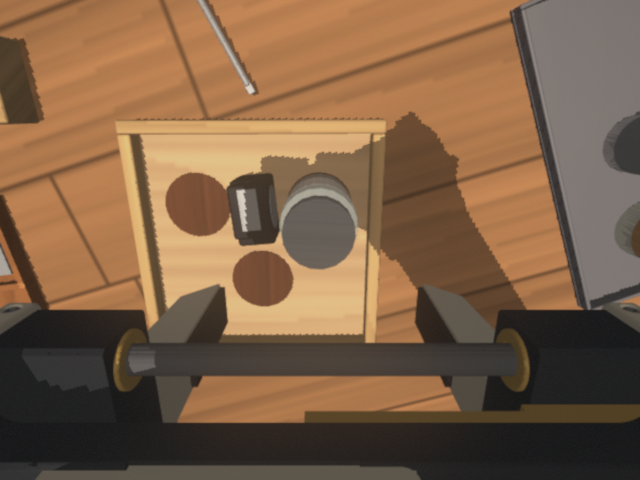

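View pics/s3.png

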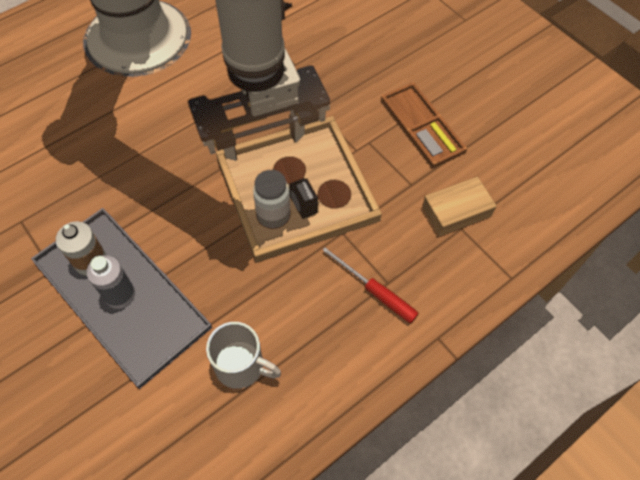

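The can is stable next to the bottle and the jar is centred at (319,230). With the jar gripped low, a fingertip would come over the tape (top at z = 60 mm), so I'll grip it higher, at z = 86 mm.

Call:
send_rows(
  gripper=[-1,-1,-1,-1,-1,-1,-1,0.6,0.6,0.6,0.6,0.6,0.6,0.6,0.6,0.6,0.6],
  offset=[
    [-0.001,0.03,-0.001],
    [-0.003,0.06,-0.002],
    [-0.005,0.09,-0.002],
    [-0.006,0.115,-0.002],
    [-0.006,0.13,-0.002],
    [-0.006,0.1375,-0.002],
    [-0.006,0.1375,-0.002],
    [-0.006,0.1375,-0.002],
    [-0.006,0.1375,-0.002],
    [-0.006,0.1375,-0.002],
    [-0.006,0.1375,-0.002],
    [-0.006,0.1375,-0.002],
    [-0.006,0.1375,-0.002],
    [-0.006,0.1375,-0.002],
    [-0.006,0.1375,-0.002],
    [-0.006,0.1375,-0.002],
    [-0.006,0.1375,-0.002],
  ],
  twist=[0,0,0,0,0,0,0,0,0,0,0,0,0,0,0,0,0],
)

```text
clock: 14.82
position: [0.5475, -0.0311, 0.0791]
eef_rot: [[-0.956, 0.001, -0.294], [0.294, -0.002, -0.956], [-0.001, -1.0, 0.001]]
force: [-1.0, -3.5, 5.7]
finger_gap: 0.669
```

```bash
python3 go.py .6023 -.3208 .17 -84.25
```

```text
t 14.82 pos [ 0.5475 -0.0311  0.0791] jaw -107.07 gap 61.6 F [-1.  -3.5  5.7]
off [-0.1375, -0.0824, 0.261] twist -0.3983 rows>= 7.3
```

Call:
send_rows(
  gripper=[0.6,0.6,0.6,0.6,0.6,0.6,0.6,0.6,0.6,0.6,0.6,0.6,0.6,0.6,0.6,0.6,0.6],
  offset=[
    [0,-0.015,0],
    [0,-0.04,0],
    [0,-0.07,0],
    [-0.003,-0.082,0.006],
    [-0.013,-0.082,0.025],
    [-0.029,-0.082,0.055],
    [-0.048,-0.082,0.09],
    [-0.066,-0.082,0.125],
    [-0.084,-0.082,0.16],
    [-0.103,-0.082,0.195],
    [-0.119,-0.082,0.225],
    [-0.13,-0.082,0.247],
    [-0.136,-0.082,0.258],
    [-0.1375,-0.082,0.261],
    [-0.1375,-0.082,0.261],
    [-0.1375,-0.082,0.261],
    [-0.1375,-0.082,0.261],
  ],
  twist=[0,0,0,0,-0.05,-0.1,-0.15,-0.2,-0.25,-0.3,-0.35,-0.38,-0.398,-0.398,-0.398,-0.398,-0.398],
)

```text
clock: 16.23
position: [0.6022, -0.3173, 0.16]
eef_rot: [[-0.995, -0.0, 0.103], [-0.103, 0.001, -0.995], [0.0, -1.0, -0.001]]
force: [-0.4, -0.0, -3.1]
finger_gap: 0.671
```

```bash
python3 go.py .6023 -.3208 .0825 -84.25
```

```text
t 16.23 pos [ 0.6022 -0.3173  0.16  ] jaw -84.08 gap 61.8 F [-0.4 -0.  -3.1]
off [0.0003, 0.0855, 0.0036] twist 0.003 rows>= 2.1
```

Call:
send_rows(
  gripper=[0.6,0.6,0.6,0.6,0.6,0.6,0.6,0.6,0.6,0.6],
  offset=[
    [0,0.02,0.003],
    [0,0.045,0.003],
    [0,0.065,0.003],
    [0,0.077,0.003],
    [0,0.083,0.003],
    [0,0.0855,0.003],
    [0,0.0855,0.003],
    [0,0.0855,0.003],
    [0,0.0855,0.003],
    [0,0.0855,0.003],
  ],
  twist=[0,0,0,0,0,0,0,0,0,0],
)

```text
clock: 17.07
position: [0.603, -0.323, 0.0755]
eef_rot: [[-0.995, 0.001, 0.101], [-0.101, -0.001, -0.995], [-0.001, -1.0, 0.001]]
force: [-0.3, 0.1, -3.5]
finger_gap: 0.671
```

Call:
send_rows(
  gripper=[0,-0.5,-1,-1,-1,-1,-1,-1,-1,-1,-1,-1],
  offset=[
    [0,0,0],
    [0,0,0],
    [0,0,0],
    [0,0,0],
    [0,0,0],
    [0,-0.03,0],
    [0,-0.065,0],
    [0,-0.1,0],
    [0,-0.13,0],
    [0,-0.14,0],
    [0,-0.14,0],
    [0,-0.14,0],
  ],
  twist=[0,0,0,0,0,0,0,0,0,0,0,0],
)

```text
clock: 18.07
position: [0.6023, -0.3229, 0.2147]
eef_rot: [[-0.995, 0.0, 0.101], [-0.101, -0.001, -0.995], [-0.0, -1.0, 0.001]]
force: [-0.1, -0.2, -1.5]
finger_gap: 1.001
```

```bash
python3 go.py .5 .026 .24 -107
```

```text
t 18.07 pos [ 0.6023 -0.3229  0.2147] jaw -84.22 gap 92.1 F [-0.1 -0.2 -1.5]
off [0.0667, -0.0176, -0.3574] twist 0.3976 rows>= 8.7
```

Call:
send_rows(
  gripper=[-1,-1,-1,-1,-1,-1,-1,-1,-1,-1,-1,-1,-1,-1],
  offset=[
    [0.067,-0.017,-0.357],
    [0.067,-0.017,-0.357],
    [0.067,-0.017,-0.357],
    [0.067,-0.017,-0.357],
    [0.067,-0.017,-0.357],
    [0.067,-0.017,-0.357],
    [0.067,-0.017,-0.357],
    [0.067,-0.017,-0.357],
    [0.067,-0.017,-0.357],
    [0.067,-0.017,-0.357],
    [0.067,-0.017,-0.357],
    [0.067,-0.017,-0.357],
    [0.067,-0.017,-0.357],
    [0.067,-0.017,-0.357],
  ],
  twist=[0.05,0.1,0.15,0.2,0.25,0.3,0.35,0.398,0.398,0.398,0.398,0.398,0.398,0.398],
)

```text
clock: 19.23
position: [0.4998, 0.0239, 0.2309]
eef_rot: [[-0.955, -0.001, -0.296], [0.296, 0.0, -0.955], [0.001, -1.0, 0.0]]
force: [-0.5, -0.2, -0.8]
finger_gap: 0.999
```

```bash
python3 - <<'E'
from cell import ctrl
from fit import *
s=ctrl.sense();f=ctrl.grab_frame("wrist");pickle.dump((s,f),open("w4.pkl","wb"));cv2.imwrite("pics/w4.png",f["frame"][:,:,::-1])
print(s["position"])
W,ok,C=cloud(f,s);im,zb=ortho(W[ok],C[ok],.48,.64,-.06,.12,.0005)
cv2.imwrite("pics/o4.png",cv2.resize(im,None,fx=2,fy=2)[:,:,::-1])
for z0,z1 in((.056,.064),(.05,.064),(.015,.05)):
    P=box(W[ok],.53,.61,-.02,.07,z0,z1);print("tape",len(P),rect(P[:,:2],0,0,0),np.median(P[:,2]))
f=ctrl.grab_frame("scene");pickle.dump((s,f),open("s4.pkl","wb"));cv2.imwrite("pics/s4.png",cv2.resize(f["frame"][:400,:400,::-1],None,fx=1.5,fy=1.5))
for n in("scene","side"):
    f=ctrl.grab_frame(n) if n=="side" else f;W,ok,C=cloud(f)
    for z0,z1 in((.054,.066),(.02,.05)):
        P=box(W[ok],.53,.61,-.02,.07,z0,z1)
        if len(P)>5:print(n,len(P),rect(P[:,:2],0,0,0))
E
```

```text
[0.49975827 0.02394708 0.23087897]
tape 2311 (array([567.86999512,  23.44178009]), array([34.01896286, 47.950737  ]), np.float32(-12.231204)) 0.060224353106684114
tape 2341 (array([564.74755859,  24.19937897]), array([35.37445068, 54.37561798]), np.float32(-12.151429)) 0.060215830502282436
tape 462 (array([563.78106689,  23.53126526]), array([34.31480408, 60.1870575 ]), np.float32(-13.5874405)) 0.04775861287279044
scene 472 (array([571.29937744,  22.63873291]), array([34.66833878, 50.2698555 ]), np.float32(-11.028618))
scene 293 (array([567.69702148,  22.31400299]), array([34.09037781, 63.15294647]), np.float32(-11.418317))
side 388 (array([568.42346191,  24.30708885]), array([34.78469086, 49.42807388]), np.float32(-11.612516))
side 384 (array([563.60443115,  26.19833565]), array([35.64134216, 61.66778946]), np.float32(-11.023918))
```

View pics/w4.png

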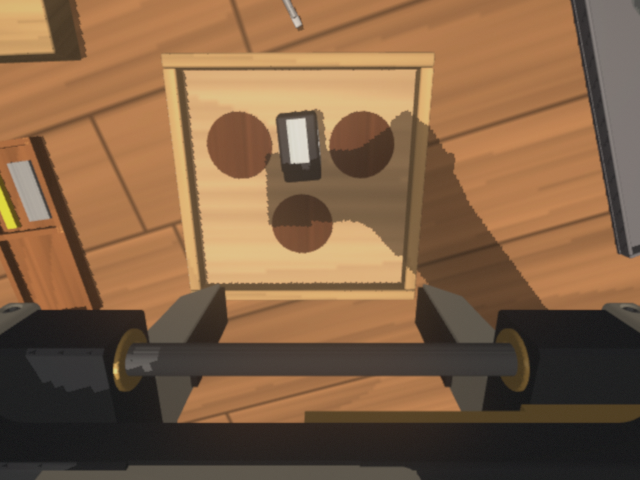

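View pics/o4.png

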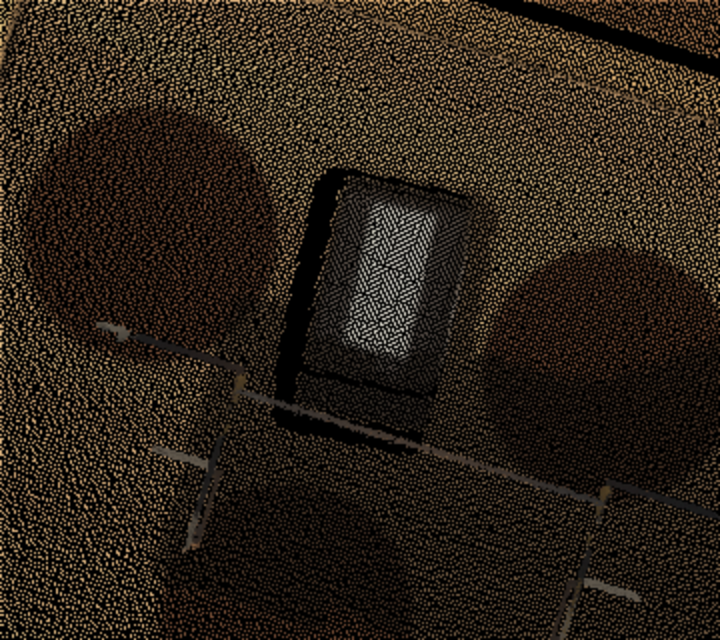

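View pics/s4.png

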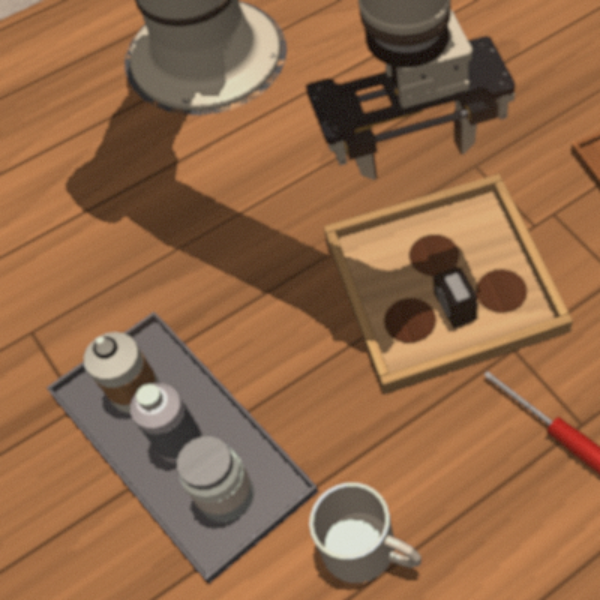

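All three stand in the tray at pixels (112,362), (158,420) and (212,480) of the enlarged crop. The tape is clear, at about −12° yaw. I'll measure the bare spots while they're visible.

```bash
python3 - <<'E'
from fit import *
T=dict(glue=(.4897,.0490),can=(.5836,.0829),jar=(.5487,-.0316))
for n in("w4","s4","w3","w2"):
    s,f=pickle.load(open(n+".pkl","rb"));K=f["intrinsics"];H=f.get("hand_eye")
    if H is None:
        R,t=f["R"],f["t"];O=-R.T@t;Rw=R.T
    else:
        Rw=s["eef_rot"]@H[:3,:3];O=s["eef_rot"]@H[:3,3]+s["position"]
    v,u=np.mgrid[0:480,0:640]
    d=np.stack([(u-K[0,2])/K[0,0],(v-K[1,2])/K[1,1],np.ones_like(u,float)],-1)@Rw.T
    P=O+d*((.008-O[2])/d[...,2])[...,None]
    lab=cv2.cvtColor(f["frame"],cv2.COLOR_RGB2LAB).astype(float)
    rgb=f["frame"].astype(float);ratio=rgb[...,2]/(rgb[...,0]+1) ; rg=rgb[...,1]/(rgb[...,0]+1)
    for k,c in T.items():
        m=np.hypot(P[...,0]-c[0],P[...,1]-c[1])<.040
        if n[0]=="w": m&=(v<283)
        if m.sum()<50: continue
        x=rg[m];th,_=cv2.threshold((x*200).clip(0,255).astype(np.uint8),0,255,cv2.THRESH_OTSU)
        mm=(m&(rg*200<=th)).astype(np.uint8)
        mm=cv2.morphologyEx(mm,cv2.MORPH_OPEN,np.ones((3,3)))
        nl,la,st,ce=cv2.connectedComponentsWithStats(mm)
        i=1+np.argmax(st[1:,4]);Q=P[la==i][:,:2]
        cc,rr=cv2.minEnclosingCircle(Q.astype(np.float32)*1000)
        print(n,k,"cent",np.round(Q.mean(0)*1000,1),"encl",np.round(cc,1),round(rr,1))
E
```

```text
w4 glue cent [487.4  48.3] encl [486.9  48.5] 31.7
w4 can cent [582.1  82.6] encl [581.3  82.6] 31.7
w4 jar cent [547.  -32.8] encl [546.3 -32.5] 31.7
s4 glue cent [488.9  49.7] encl [490.6  49.5] 30.4
s4 can cent [584.6  83.1] encl [583.7  82.4] 31.3
s4 jar cent [550.  -31.4] encl [548.5 -31.2] 30.3
w3 glue cent [497.9  45.2] encl [487.3  48.4] 31.4
w3 can cent [581.9  82.4] encl [581.2  82.4] 31.8
w3 jar cent [570. -36.] encl [548.8 -31.6] 39.9
w2 glue cent [498.5  44.7] encl [487.5  48.2] 31.5
w2 can cent [600.3  79.4] encl [583.6  82.9] 40.0
w2 jar cent [566.2 -24.7] encl [548.7 -31.6] 40.0
```

```bash
python3 go.py .565 .024 .044 -102
```

```text
t 19.38 pos [0.4999 0.0246 0.2314] jaw -107.13 gap 91.9 F [-0.2 -0.7  0.1]
off [-0.0625, 0.1954, -0.0186] twist -0.0896 rows>= 4.9
```

Call:
send_rows(
  gripper=[-1,-1,-1,-1,-1,-1,-1,-1,-1,0.8,0.8,0.8,0.8,0.8,0.8,0.8,0.8,0.8,0.8,0.8],
  offset=[
    [-0.03,0.02,-0.009],
    [-0.062,0.04,-0.0186],
    [-0.0625,0.075,-0.0186],
    [-0.0625,0.11,-0.0186],
    [-0.0625,0.145,-0.0186],
    [-0.0625,0.175,-0.0186],
    [-0.0625,0.19,-0.0186],
    [-0.0625,0.195,-0.0186],
    [-0.0625,0.195,-0.0186],
    [-0.0625,0.195,-0.0186],
    [-0.0625,0.195,-0.0186],
    [-0.0625,0.195,-0.0186],
    [-0.0625,0.195,-0.0186],
    [-0.0625,0.195,-0.0186],
    [-0.0625,0.195,-0.0186],
    [-0.0625,0.195,-0.0186],
    [-0.0625,0.195,-0.0186],
    [-0.0625,0.195,-0.0186],
    [-0.0625,0.195,-0.0186],
    [-0.0625,0.195,-0.0186],
  ],
  twist=[-0.045,-0.09,-0.09,-0.09,-0.09,-0.09,-0.09,-0.09,-0.09,-0.09,-0.09,-0.09,-0.09,-0.09,-0.09,-0.09,-0.09,-0.09,-0.09,-0.09],
)

```text
clock: 21.05
position: [0.565, 0.0248, 0.0367]
eef_rot: [[-0.979, -0.0, -0.206], [0.206, -0.0, -0.979], [0.0, -1.0, 0.0]]
force: [-0.3, -2.2, 2.1]
finger_gap: 0.369
```

```bash
python3 go.py .5185 .3318 .114 -99.3
```

```text
t 21.05 pos [0.565  0.0248 0.0367] jaw -101.88 gap 33.9 F [-0.3 -2.2  2.1]
off [0.1087, -0.0694, -0.2909] twist -0.0451 rows>= 7.6
```

Call:
send_rows(
  gripper=[0.8,0.8,0.8,0.8,0.8,0.8,0.8,0.8,0.8,0.8,0.8,0.8,0.8,0.8,0.8,0.8,0.8],
  offset=[
    [0,-0.015,0],
    [0,-0.04,0],
    [0,-0.062,0],
    [0.004,-0.069,-0.01],
    [0.014,-0.069,-0.037],
    [0.027,-0.069,-0.072],
    [0.04,-0.069,-0.107],
    [0.053,-0.069,-0.142],
    [0.066,-0.069,-0.177],
    [0.079,-0.069,-0.212],
    [0.09,-0.069,-0.242],
    [0.099,-0.069,-0.266],
    [0.105,-0.069,-0.282],
    [0.1085,-0.069,-0.291],
    [0.1085,-0.069,-0.291],
    [0.1085,-0.069,-0.291],
    [0.1085,-0.069,-0.291],
  ],
  twist=[0,0,0,0,-0.01,-0.02,-0.03,-0.04,-0.045,-0.045,-0.045,-0.045,-0.045,-0.045,-0.045,-0.045,-0.045],
)

```text
clock: 22.47
position: [0.5184, 0.3311, 0.1053]
eef_rot: [[-0.987, -0.001, -0.162], [0.162, -0.001, -0.987], [0.001, -1.0, 0.001]]
force: [0.3, -0.5, -2.4]
finger_gap: 0.367
```

```bash
python3 go.py .5185 .3318 .043 -99.3; python3 - <<'E'
from cell import ctrl
import cv2
f=ctrl.grab_frame("scene");cv2.imwrite("pics/s5.png",cv2.resize(f["frame"][0:240,260:540,::-1],None,fx=2.5,fy=2.5))
E
```

```text
t 22.47 pos [0.5184 0.3311 0.1053] jaw -99.32 gap 33.8 F [ 0.3 -0.5 -2.4]
off [-0.0001, 0.0703, -0.0008] twist -0.0004 rows>= 1.7
```

View pics/s5.png

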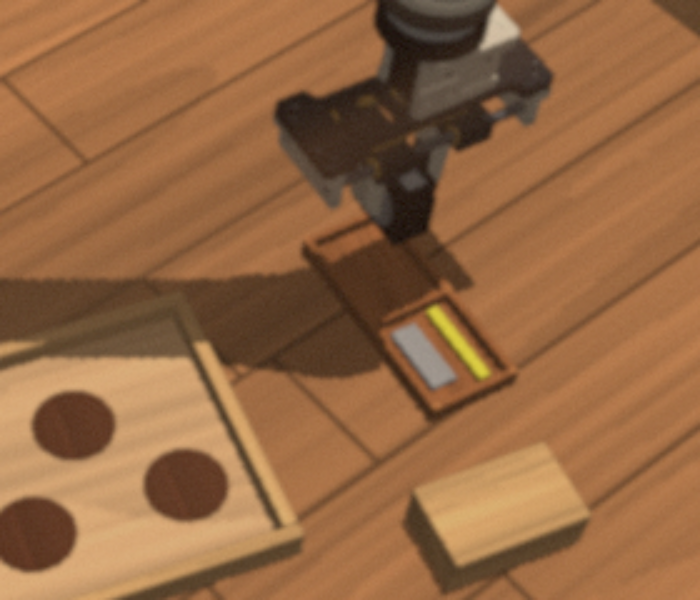

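The tape hangs over the near, empty compartment and is aligned with it. Lowering it.

Call:
send_rows(
  gripper=[0.8,0.8,0.8,0.8,0.8,0.8,0.8,0.8,0.8,0.8],
  offset=[
    [0,0.015,-0.001],
    [0,0.035,-0.001],
    [0,0.05,-0.001],
    [0,0.06,-0.001],
    [0,0.066,-0.001],
    [0,0.069,-0.001],
    [0,0.0705,-0.001],
    [0,0.0705,-0.001],
    [0,0.0705,-0.001],
    [0,0.0705,-0.001],
  ],
  twist=[0,0,0,0,0,0,0,0,0,0],
)

```text
clock: 23.35
position: [0.5194, 0.3336, 0.0361]
eef_rot: [[-0.987, 0.001, -0.161], [0.161, 0.001, -0.987], [-0.001, -1.0, -0.001]]
force: [-0.5, -0.3, -3.3]
finger_gap: 0.369
```

```bash
python3 go.py .5185 .3318 .043 -99.3; python3 - <<'E'
from cell import ctrl
import cv2
f=ctrl.grab_frame("scene");cv2.imwrite("pics/s6.png",cv2.resize(f["frame"][60:200,360:500,::-1],None,fx=4,fy=4,interpolation=cv2.INTER_CUBIC))
E
```

```text
t 23.35 pos [0.5194 0.3336 0.0361] jaw -99.29 gap 34.0 F [-0.5 -0.3 -3.3]
off [0.0006, 0.0011, 0.0019] twist 0.0001 rows>= 0.1
```

View pics/s6.png

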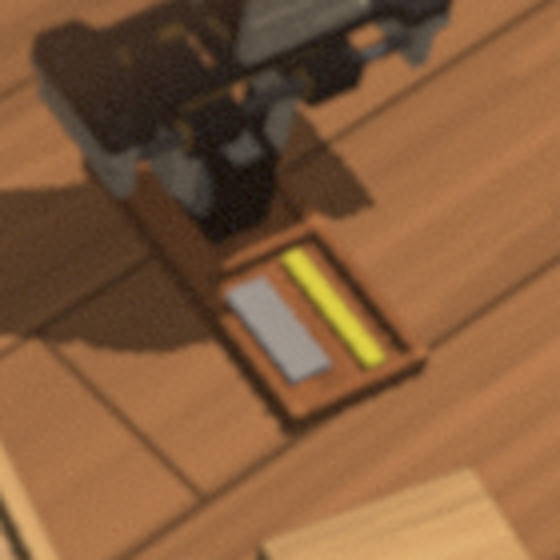

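Call:
send_rows(
  gripper=[0.8,0.8,0.8,0.3,0,-0.4,-0.8,-1,-1,-1,-1,-1,-1,-1,-1,-1,-1],
  offset=[
    [0,0.001,0.001],
    [0,0.0015,0.002],
    [0,0.0015,0.002],
    [0,0.0015,0.002],
    [0,0.0015,0.002],
    [0,0.0015,0.002],
    [0,0.0015,0.002],
    [0,0.0015,0.002],
    [0,0.0015,0.002],
    [0.0,-0.03,0.002],
    [0.0,-0.065,0.002],
    [0.0,-0.1,0.002],
    [0.0,-0.14,0.002],
    [0.04,-0.18,0.002],
    [0.06,-0.195,0.002],
    [0.06,-0.195,0.002],
    [0.06,-0.195,0.002],
  ],
  twist=[0,0,0,0,0,0,0,0,0,0,0,0,0,0,0,0,0],
)

```text
clock: 24.82
position: [0.4586, 0.3426, 0.2326]
eef_rot: [[-0.987, 0.004, -0.158], [0.158, 0.002, -0.987], [-0.003, -1.0, -0.003]]
force: [0.9, -0.2, -0.2]
finger_gap: 1.001
```

```bash
python3 go.py .6023 -.3208 .24 -84.25; python3 - <<'E'
from cell import ctrl
from fit import *
s=ctrl.sense();f=ctrl.grab_frame("wrist");pickle.dump((s,f),open("w7.pkl","wb"));cv2.imwrite("pics/w7.png",f["frame"][:,:,::-1])
W,ok,C=cloud(f,s);W=W[ok]
for z0,z1 in((.05,.07),(.02,.05)):
    P=box(W,.45,.58,.28,.38,z0,z1);print(len(P),rect(P[:,:2],0,0,0),np.median(P[:,2]))
E
```

```text
t 24.82 pos [0.4586 0.3426 0.2326] jaw -99.11 gap 92.1 F [ 0.9 -0.2 -0.2]
off [-0.2469, -0.0004, 0.6323] twist -0.2593 rows>= 16.3
2263 (array([522.25085449, 332.15670776]), array([34.36422729, 47.76432419]), np.float32(-9.046038)) 0.05821330888895587
414 (array([518.39562988, 332.9725647 ]), array([35.08093262, 59.3371048 ]), np.float32(-9.115998)) 0.04583904494009845
```

View pics/w7.png

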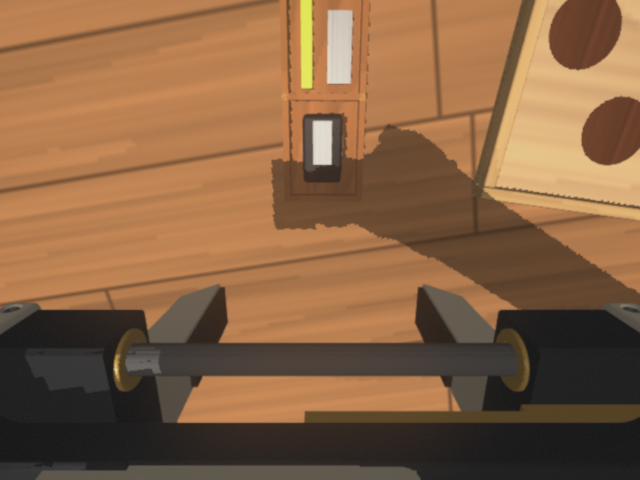

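The tape stands in the compartment at (322,148). Its top is at 58 mm, which is the 6 mm floor plus 52 mm, so it's flat and aligned. Next I'll go back for the jar.

Call:
send_rows(
  gripper=[-1,-1,-1,-1,-1,-1,-1,-1,-1,-1,-1,-1,-1,-1,-1,-1,-1,-1,-1,-1],
  offset=[
    [-0.247,0,0.634],
    [-0.247,0,0.634],
    [-0.247,0,0.634],
    [-0.247,0,0.634],
    [-0.247,0,0.634],
    [-0.247,0,0.634],
    [-0.247,0,0.634],
    [-0.247,0,0.634],
    [-0.247,0,0.634],
    [-0.247,0,0.634],
    [-0.247,0,0.634],
    [-0.247,0,0.634],
    [-0.247,0,0.634],
    [-0.247,0,0.634],
    [-0.247,0,0.634],
    [-0.247,0,0.634],
    [-0.247,0,0.634],
    [-0.247,0,0.634],
    [-0.247,0,0.634],
    [-0.247,0,0.634],
  ],
  twist=[-0.01,-0.03,-0.05,-0.07,-0.09,-0.11,-0.13,-0.15,-0.17,-0.19,-0.21,-0.23,-0.25,-0.26,-0.26,-0.26,-0.26,-0.26,-0.26,-0.26],
)

```text
clock: 26.53
position: [0.6002, -0.3236, 0.2284]
eef_rot: [[-0.995, -0.002, 0.098], [-0.098, 0.002, -0.995], [0.002, -1.0, -0.002]]
force: [0.4, -0.0, 0.3]
finger_gap: 1.0
```

```bash
python3 go.py .603 -.3225 .0835 -84.25; python3 - <<'E'
from cell import ctrl
from fit import *
s=ctrl.sense();f=ctrl.grab_frame("wrist");pickle.dump((s,f),open("w8.pkl","wb"));cv2.imwrite("pics/w8.png",f["frame"][:,:,::-1])
f=ctrl.grab_frame("scene");W,ok,C=cloud(f);W=W[ok]
for nm,c,r in(("glue",(.4271,-.3384),.029),("can",(.5147,-.3296),.026),("jar",(.6023,-.3208),.031)):
    P=W[(np.hypot(W[:,0]-c[0],W[:,1]-c[1])<r+.008)&(W[:,2]>.03)&(W[:,2]<.075)]
    print(nm,len(P),circ(P[:,:2],r))
E
```

```text
t 26.53 pos [ 0.6002 -0.3236  0.2284] jaw -84.38 gap 92.0 F [ 0.4 -0.   0.3]
off [-0.0033, 0.1529, -0.0005] twist -0.0022 rows>= 3.7
glue 95 (array([ 0.42738539, -0.340713  ]), np.float64(0.0006533335425142989))
can 392 (array([ 0.51672958, -0.33179827]), np.float64(0.0007257828836039565))
jar 463 (array([ 0.60431357, -0.32334192]), np.float64(0.0006502136823004507))
```

View pics/w8.png

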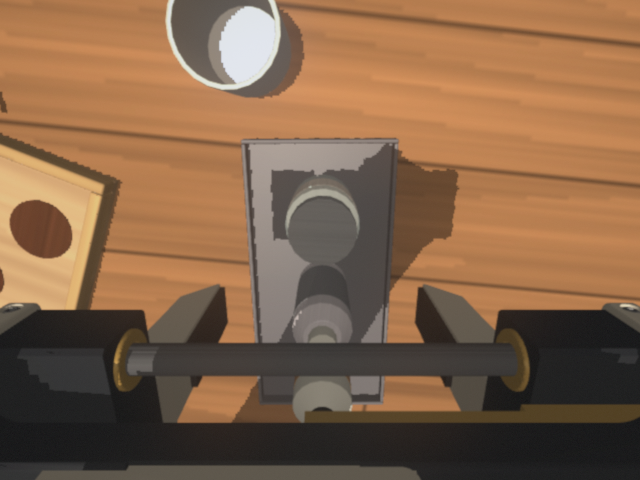

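The jar is centred at (322,228). The scene camera and gripper records agree within about 1.5 mm, so I'll return each container to the exact TCP pose where it was picked up.

Call:
send_rows(
  gripper=[-1,-1,-1,-1,-1,-1,-1,0.6,0.6,0.6,0.6,0.6,0.6,0.6,0.6,0.6,0.6],
  offset=[
    [-0.001,0.035,0],
    [-0.003,0.07,0],
    [-0.003,0.105,0],
    [-0.003,0.13,0],
    [-0.003,0.145,0],
    [-0.003,0.153,0],
    [-0.003,0.153,0],
    [-0.003,0.153,0],
    [-0.003,0.153,0],
    [-0.003,0.153,0],
    [-0.003,0.153,0],
    [-0.003,0.153,0],
    [-0.003,0.153,0],
    [-0.003,0.153,0],
    [-0.003,0.153,0],
    [-0.003,0.153,0],
    [-0.003,0.153,0],
  ],
  twist=[0,0,0,0,0,0,0,0,0,0,0,0,0,0,0,0,0],
)

```text
clock: 28.05
position: [0.6044, -0.3243, 0.0784]
eef_rot: [[-0.995, 0.001, 0.098], [-0.098, -0.0, -0.995], [-0.001, -1.0, 0.0]]
force: [-0.0, 1.0, 5.9]
finger_gap: 0.666
```

```bash
python3 go.py .5475 -.0311 .17 -107
```

```text
t 28.05 pos [ 0.6044 -0.3243  0.0784] jaw -84.38 gap 61.2 F [-0.   1.   5.9]
off [0.0278, -0.0838, -0.2973] twist 0.3948 rows>= 7.4
```

Call:
send_rows(
  gripper=[0.6,0.6,0.6,0.6,0.6,0.6,0.6,0.6,0.6,0.6,0.6,0.6,0.6,0.6,0.6,0.6,0.6,0.6],
  offset=[
    [0,-0.015,0],
    [0,-0.04,0],
    [0,-0.07,0],
    [0.001,-0.083,-0.008],
    [0.003,-0.083,-0.028],
    [0.006,-0.083,-0.06],
    [0.009,-0.083,-0.095],
    [0.012,-0.083,-0.13],
    [0.016,-0.083,-0.165],
    [0.019,-0.083,-0.2],
    [0.022,-0.083,-0.23],
    [0.024,-0.083,-0.257],
    [0.025,-0.083,-0.278],
    [0.026,-0.083,-0.291],
    [0.0265,-0.083,-0.297],
    [0.0265,-0.083,-0.297],
    [0.0265,-0.083,-0.297],
    [0.0265,-0.083,-0.297],
  ],
  twist=[0,0,0,0,0.05,0.1,0.15,0.2,0.25,0.3,0.35,0.38,0.395,0.395,0.395,0.395,0.395,0.395],
)

```text
clock: 29.55
position: [0.5485, -0.0336, 0.1602]
eef_rot: [[-0.955, 0.0, -0.295], [0.295, -0.001, -0.955], [-0.001, -1.0, 0.001]]
force: [-0.3, -0.3, -3.5]
finger_gap: 0.668
```

```bash
python3 go.py .549 -.0316 .0904 -107;  python3 - <<'E'
from cell import ctrl
from fit import *
f=ctrl.grab_frame("scene");W,ok,C=cloud(f);W=W[ok]
z=.085
P=W[(np.hypot(W[:,0]-.549,W[:,1]+.0316)<.039)&(W[:,2]>.1)&(W[:,2]<.14)];print(len(P),circ(P[:,:2],.031))
E
```

```text
t 29.55 pos [ 0.5485 -0.0336  0.1602] jaw -107.17 gap 61.4 F [-0.3 -0.3 -3.5]
off [0.0001, 0.0778, -0.0021] twist -0.0029 rows>= 1.9
449 (array([ 0.54888215, -0.03235955]), np.float64(0.0008369041198804461))
```

Call:
send_rows(
  gripper=[0.6,0.6,0.6,0.6,0.6,0.6,0.6,0.6,0.6],
  offset=[
    [0,0.015,-0.001],
    [0,0.035,-0.001],
    [0,0.055,-0.001],
    [0,0.067,-0.001],
    [0,0.073,-0.001],
    [0,0.076,-0.001],
    [0,0.0765,-0.001],
    [0,0.0765,-0.001],
    [0,0.0765,-0.001],
  ],
  twist=[0,0,0,0,0,0,0,0,0],
)

```text
clock: 30.35
position: [0.5495, -0.0305, 0.0847]
eef_rot: [[-0.956, 0.002, -0.293], [0.293, -0.0, -0.956], [-0.002, -1.0, -0.0]]
force: [0.2, 0.5, -3.2]
finger_gap: 0.667
```

```bash
cat > chk.py <<'E'
from cell import ctrl
from fit import *
import sys
T=dict(jar=((.549,-.0318),.031),can=((.5843,.0828),.026),glue=((.4903,.049),.029))
# initial fits, scene / side, same band
o={}
def fitall(f,names):
    W,ok,C=cloud(f);W=W[ok];r={}
    for k in names:
        c,rad=T[k];P=W[(np.hypot(W[:,0]-c[0],W[:,1]-c[1])<rad+.008)&(W[:,2]>.035)&(W[:,2]<.078)]
        if len(P)>40:r[k]=circ(P[:,:2],rad)[0]
    return r
for n in("scene","side"):
    a=fitall(pickle.load(open(n+".pkl","rb"))[1],sys.argv[1:]);b=fitall(ctrl.grab_frame(n),sys.argv[1:])
    for k in b: print(n,k,"initial",np.round(a[k]*1000,1),"now-initial mm",np.round((b[k]-a[k])*1000,1))
E
python3 chk.py jar; python3 go.py .549 -.0316 .0904 -107
```

```text
scene jar initial [549.  -31.8] now-initial mm [1.1 2.5]
side jar initial [547.9 -31.8] now-initial mm [0.8 2.6]
t 30.45 pos [ 0.5493 -0.0304  0.0847] jaw -107.03 gap 61.3 F [-0.7 -0.3 -2.3]
off [-0.0, 0.0023, 0.0012] twist -0.0004 rows>= 0.1
```

Both cameras put the jar 2.5 mm off in y. I'll correct that before release.

Call:
send_rows(
  gripper=[0.6,0.6,0.6,0.6,0.6],
  offset=[
    [0,0,0.0015],
    [0,0.0005,0.0025],
    [0,0.0015,0.0025],
    [0,0.0015,0.0025],
    [0,0.0015,0.0025],
  ],
  twist=[0,0,0,0,0],
)

```text
clock: 30.87
position: [0.548, -0.0331, 0.0824]
eef_rot: [[-0.956, 0.0, -0.293], [0.293, -0.0, -0.956], [-0.0, -1.0, 0.0]]
force: [0.4, -0.8, -1.5]
finger_gap: 0.668
```

```bash
python3 chk.py jar; python3 go.py .549 -.0316 .0904 -107
```

```text
scene jar initial [549.  -31.8] now-initial mm [-0.4 -0.2]
side jar initial [547.9 -31.8] now-initial mm [-0.6 -0. ]
t 30.97 pos [ 0.548  -0.0331  0.0824] jaw -107.04 gap 61.1 F [-0.  -0.6 -0.9]
off [-0.0006, -0.0, -0.0017] twist -0.0006 rows>= 0.0
```

Within 0.6 mm and resting on the floor. Releasing, then rising.

Call:
send_rows(
  gripper=[0.2,-0.2,-0.6,-1,-1,-1,-1,-1,-1,-1,-1,-1,-1],
  offset=[
    [0,0,0],
    [0,0,0],
    [0,0,0],
    [0,0,0],
    [0,0,0],
    [0,0,0],
    [0,-0.03,0],
    [0,-0.065,0],
    [0,-0.1,0],
    [0,-0.13,0],
    [0,-0.14,0],
    [0,-0.14,0],
    [0,-0.14,0],
  ],
  twist=[0,0,0,0,0,0,0,0,0,0,0,0,0],
)

```text
clock: 32.05
position: [0.5478, -0.0327, 0.2221]
eef_rot: [[-0.956, 0.001, -0.293], [0.293, 0.0, -0.956], [-0.001, -1.0, -0.0]]
force: [-0.7, -0.3, -0.5]
finger_gap: 1.0
```

```bash
python3 chk.py jar; python3 go.py .516 -.332 .23 -84.25
```

```text
scene jar initial [549.  -31.8] now-initial mm [-0.4  0.1]
side jar initial [547.9 -31.8] now-initial mm [-0.6  0.2]
t 32.15 pos [ 0.5465 -0.0327  0.2203] jaw -107.02 gap 92.2 F [-0.1  0.3  0.2]
off [-0.0584, -0.0016, 0.2951] twist -0.3974 rows>= 7.2
```

Jar done. Now the can.

Call:
send_rows(
  gripper=[-1,-1,-1,-1,-1,-1,-1,-1,-1,-1,-1,-1,-1],
  offset=[
    [-0.058,0,0.295],
    [-0.058,0,0.295],
    [-0.058,0,0.295],
    [-0.058,0,0.295],
    [-0.058,0,0.295],
    [-0.058,0,0.295],
    [-0.058,0,0.295],
    [-0.058,0,0.295],
    [-0.058,0,0.295],
    [-0.058,0,0.295],
    [-0.058,0,0.295],
    [-0.058,0,0.295],
    [-0.058,0,0.295],
  ],
  twist=[-0.05,-0.1,-0.15,-0.2,-0.25,-0.3,-0.35,-0.397,-0.397,-0.397,-0.397,-0.397,-0.397],
)

```text
clock: 33.23
position: [0.5176, -0.3298, 0.2219]
eef_rot: [[-0.995, -0.0, 0.102], [-0.102, 0.001, -0.995], [0.0, -1.0, -0.001]]
force: [1.3, 0.2, 0.1]
finger_gap: 1.004
```

```bash
python3 go.py .516 -.332 .0935 -84.25
```

```text
t 33.23 pos [ 0.5176 -0.3298  0.2219] jaw -84.13 gap 92.3 F [1.3 0.2 0.1]
off [0.0018, 0.1364, 0.0022] twist 0.002 rows>= 3.3
```

Call:
send_rows(
  gripper=[-1,-1,-1,-1,-1,-1,-1,0.6,0.6,0.6,0.6,0.6,0.6,0.6,0.6,0.6,0.6],
  offset=[
    [0.001,0.03,0.001],
    [0.001,0.065,0.002],
    [0.001,0.095,0.002],
    [0.001,0.118,0.002],
    [0.001,0.13,0.002],
    [0.001,0.1355,0.002],
    [0.001,0.1355,0.002],
    [0.001,0.1355,0.002],
    [0.001,0.1355,0.002],
    [0.001,0.1355,0.002],
    [0.001,0.1355,0.002],
    [0.001,0.1355,0.002],
    [0.001,0.1355,0.002],
    [0.001,0.1355,0.002],
    [0.001,0.1355,0.002],
    [0.001,0.1355,0.002],
    [0.001,0.1355,0.002],
  ],
  twist=[0,0,0,0,0,0,0,0,0,0,0,0,0,0,0,0,0],
)

```text
clock: 34.65
position: [0.5164, -0.3337, 0.0871]
eef_rot: [[-0.995, 0.0, 0.1], [-0.1, 0.0, -0.995], [-0.0, -1.0, -0.0]]
force: [-0.7, 1.8, 4.5]
finger_gap: 0.56
```

```bash
python3 go.py .5835 .083 .225 -107
```

```text
t 34.65 pos [ 0.5164 -0.3337  0.0871] jaw -84.27 gap 51.5 F [-0.7  1.8  4.5]
off [-0.1084, -0.1298, -0.4079] twist 0.3967 rows>= 10.6
```

Call:
send_rows(
  gripper=[0.6,0.6,0.6,0.6,0.6,0.6,0.6,0.6,0.6,0.6,0.6,0.6,0.6,0.6,0.6,0.6,0.6,0.6,0.6,0.6],
  offset=[
    [0,-0.015,0],
    [0,-0.04,0],
    [0,-0.075,0],
    [0,-0.11,0],
    [-0.003,-0.13,-0.01],
    [-0.009,-0.135,-0.035],
    [-0.019,-0.135,-0.07],
    [-0.029,-0.135,-0.11],
    [-0.04,-0.135,-0.15],
    [-0.05,-0.135,-0.19],
    [-0.061,-0.135,-0.23],
    [-0.072,-0.135,-0.27],
    [-0.081,-0.135,-0.305],
    [-0.09,-0.135,-0.34],
    [-0.098,-0.135,-0.368],
    [-0.104,-0.135,-0.39],
    [-0.107,-0.135,-0.402],
    [-0.108,-0.135,-0.407],
    [-0.108,-0.135,-0.407],
    [-0.108,-0.135,-0.407],
  ],
  twist=[0,0,0,0,0,0.05,0.1,0.15,0.2,0.25,0.3,0.35,0.38,0.397,0.397,0.397,0.397,0.397,0.397,0.397],
)

```text
clock: 36.32
position: [0.5828, 0.0796, 0.2213]
eef_rot: [[-0.956, -0.001, -0.295], [0.295, -0.002, -0.956], [0.0, -1.0, 0.002]]
force: [0.4, -0.7, -1.9]
finger_gap: 0.562
```

```bash
python3 go.py .5835 .083 .0995 -107
```

```text
t 36.32 pos [0.5828 0.0796 0.2213] jaw -107.13 gap 51.7 F [ 0.4 -0.7 -1.9]
off [0.0003, 0.1298, -0.0036] twist -0.0023 rows>= 3.1
```

Call:
send_rows(
  gripper=[0.6,0.6,0.6,0.6,0.6,0.6,0.6,0.6,0.6,0.6,0.6],
  offset=[
    [0,0.02,-0.001],
    [0,0.05,-0.001],
    [0,0.08,-0.001],
    [0,0.105,-0.001],
    [0,0.118,-0.001],
    [0,0.125,-0.001],
    [0,0.1275,-0.001],
    [0,0.1275,-0.001],
    [0,0.1275,-0.001],
    [0,0.1275,-0.001],
    [0,0.1275,-0.001],
  ],
  twist=[0,0,0,0,0,0,0,0,0,0,0],
)

```text
clock: 37.23
position: [0.5844, 0.0829, 0.0956]
eef_rot: [[-0.956, 0.002, -0.293], [0.293, 0.0, -0.956], [-0.002, -1.0, -0.001]]
force: [-0.2, 0.6, -2.0]
finger_gap: 0.56
```

```bash
python3 chk.py can jar; python3 go.py .5835 .083 .0991 -107
```

```text
scene can initial [584.3  82.8] now-initial mm [1.3 1.4]
scene jar initial [549.  -31.8] now-initial mm [-0.4  0.1]
side can initial [582.9  83.2] now-initial mm [1.1 1.3]
side jar initial [547.9 -31.8] now-initial mm [-0.5  0.2]
t 37.33 pos [0.5839 0.0829 0.0952] jaw -107.02 gap 51.5 F [ 0.3  0.1 -2.4]
off [0.0004, 0.0041, 0.0001] twist -0.0003 rows>= 0.1
```

Call:
send_rows(
  gripper=[0.6,0.6,0.6,0.6,0.6,0.6],
  offset=[
    [0.0005,0,0.001],
    [0.0005,0.001,0.0015],
    [0.0005,0.0025,0.0015],
    [0.0005,0.0033,0.0015],
    [0.0005,0.0033,0.0015],
    [0.0005,0.0033,0.0015],
  ],
  twist=[0,0,0,0,0,0],
)

```text
clock: 37.83
position: [0.5825, 0.0814, 0.0911]
eef_rot: [[-0.956, 0.0, -0.293], [0.293, -0.0, -0.956], [-0.0, -1.0, 0.0]]
force: [-0.3, -0.6, 0.1]
finger_gap: 0.561
```

```bash
python3 chk.py can; python3 go.py .5835 .083 .0991 -107
```

```text
scene can initial [584.3  82.8] now-initial mm [-0.7 -0.2]
side can initial [582.9  83.2] now-initial mm [-0.8 -0.4]
t 37.93 pos [0.5825 0.0813 0.0911] jaw -107.03 gap 51.6 F [ 0.1 -1.8  1.6]
off [-0.0005, -0.0, -0.0019] twist -0.0006 rows>= 0.0
```

Call:
send_rows(
  gripper=[0.2,-0.2,-0.6,-1,-1,-1,-1,-1,-1,-1,-1,-1,-1],
  offset=[
    [0,0,0],
    [0,0,0],
    [0,0,0],
    [0,0,0],
    [0,0,0],
    [0,0,0],
    [0,-0.03,0],
    [0,-0.065,0],
    [0,-0.1,0],
    [0,-0.125,0],
    [0,-0.13,0],
    [0,-0.13,0],
    [0,-0.13,0],
  ],
  twist=[0,0,0,0,0,0,0,0,0,0,0,0,0],
)

```text
clock: 39.02
position: [0.582, 0.0814, 0.2205]
eef_rot: [[-0.956, -0.0, -0.293], [0.293, -0.0, -0.956], [0.0, -1.0, 0.0]]
force: [0.0, 0.4, 0.3]
finger_gap: 1.003
```

```bash
python3 chk.py can jar; python3 go.py .428 -.340 .23 -84.25
```

```text
scene can initial [584.3  82.8] now-initial mm [-0.7  0.3]
scene jar initial [549.  -31.8] now-initial mm [-0.4  0.2]
side can initial [582.9  83.2] now-initial mm [-0.7  0.3]
side jar initial [547.9 -31.8] now-initial mm [-0.5  0.2]
t 39.12 pos [0.5811 0.0812 0.219 ] jaw -107.02 gap 91.8 F [-0.6  0.1 -0.6]
off [0.0231, -0.0023, 0.4476] twist -0.3975 rows>= 10.7
```

Call:
send_rows(
  gripper=[-1,-1,-1,-1,-1,-1,-1,-1,-1,-1,-1,-1,-1,-1,-1],
  offset=[
    [0.023,0,0.448],
    [0.023,0,0.448],
    [0.023,0,0.448],
    [0.023,0,0.448],
    [0.023,0,0.448],
    [0.023,0,0.448],
    [0.023,0,0.448],
    [0.023,0,0.448],
    [0.023,0,0.448],
    [0.023,0,0.448],
    [0.023,0,0.448],
    [0.023,0,0.448],
    [0.023,0,0.448],
    [0.023,0,0.448],
    [0.023,0,0.448],
  ],
  twist=[-0.03,-0.07,-0.11,-0.15,-0.2,-0.25,-0.3,-0.35,-0.397,-0.397,-0.397,-0.397,-0.397,-0.397,-0.397],
)

```text
clock: 40.37
position: [0.4298, -0.3381, 0.2199]
eef_rot: [[-0.995, -0.001, 0.102], [-0.102, 0.002, -0.995], [0.001, -1.0, -0.002]]
force: [0.4, 0.1, 1.1]
finger_gap: 1.002
```

```bash
python3 go.py .428 -.340 .0905 -84.25
```

```text
t 40.37 pos [ 0.4298 -0.3381  0.2199] jaw -84.13 gap 92.2 F [0.4 0.1 1.1]
off [0.0018, 0.1374, 0.002] twist 0.002 rows>= 3.3
```

Call:
send_rows(
  gripper=[-1,-1,-1,-1,-1,-1,-1,0.6,0.6,0.6,0.6,0.6,0.6,0.6,0.6,0.6,0.6],
  offset=[
    [0.001,0.03,0.001],
    [0.001,0.065,0.001],
    [0.001,0.095,0.001],
    [0.001,0.118,0.001],
    [0.001,0.13,0.001],
    [0.001,0.136,0.001],
    [0.001,0.136,0.001],
    [0.001,0.136,0.001],
    [0.001,0.136,0.001],
    [0.001,0.136,0.001],
    [0.001,0.136,0.001],
    [0.001,0.136,0.001],
    [0.001,0.136,0.001],
    [0.001,0.136,0.001],
    [0.001,0.136,0.001],
    [0.001,0.136,0.001],
    [0.001,0.136,0.001],
  ],
  twist=[0,0,0,0,0,0,0,0,0,0,0,0,0,0,0,0,0],
)

```text
clock: 41.78
position: [0.4287, -0.3415, 0.0855]
eef_rot: [[-0.995, 0.001, 0.1], [-0.1, -0.0, -0.995], [-0.001, -1.0, 0.0]]
force: [0.0, 1.2, 5.9]
finger_gap: 0.62
```

```bash
python3 go.py .490 .049 .185 -107
```

```text
t 41.78 pos [ 0.4287 -0.3415  0.0855] jaw -84.29 gap 57.0 F [0.  1.2 5.9]
off [-0.1, -0.0916, -0.3824] twist 0.3964 rows>= 9.7
```

Call:
send_rows(
  gripper=[0.6,0.6,0.6,0.6,0.6,0.6,0.6,0.6,0.6,0.6,0.6,0.6,0.6,0.6,0.6,0.6,0.6,0.6,0.6],
  offset=[
    [0,-0.015,0],
    [0,-0.04,0],
    [0,-0.075,0],
    [-0.002,-0.105,-0.008],
    [-0.008,-0.12,-0.03],
    [-0.017,-0.12,-0.065],
    [-0.027,-0.12,-0.105],
    [-0.038,-0.12,-0.145],
    [-0.048,-0.12,-0.185],
    [-0.059,-0.12,-0.225],
    [-0.069,-0.12,-0.265],
    [-0.078,-0.12,-0.3],
    [-0.087,-0.12,-0.333],
    [-0.094,-0.12,-0.358],
    [-0.098,-0.12,-0.374],
    [-0.1,-0.12,-0.381],
    [-0.1,-0.12,-0.382],
    [-0.1,-0.12,-0.382],
    [-0.1,-0.12,-0.382],
  ],
  twist=[0,0,0,0,0.05,0.1,0.15,0.2,0.25,0.3,0.35,0.38,0.397,0.397,0.397,0.397,0.397,0.397,0.397],
)

```text
clock: 43.37
position: [0.4893, 0.0468, 0.2045]
eef_rot: [[-0.955, -0.001, -0.295], [0.295, -0.001, -0.955], [0.001, -1.0, 0.001]]
force: [0.4, -0.6, -3.0]
finger_gap: 0.617
```

```bash
python3 go.py .490 .049 .0975 -107
```

```text
t 43.37 pos [0.4893 0.0468 0.2045] jaw -107.16 gap 56.8 F [ 0.4 -0.6 -3. ]
off [-0.0001, 0.115, -0.0024] twist -0.0028 rows>= 2.8
```

Call:
send_rows(
  gripper=[0.6,0.6,0.6,0.6,0.6,0.6,0.6,0.6,0.6,0.6],
  offset=[
    [0,0.02,0],
    [0,0.045,0],
    [0,0.075,0],
    [0,0.095,0],
    [0,0.107,0],
    [0,0.112,0],
    [0,0.1125,0],
    [0,0.1125,0],
    [0,0.1125,0],
    [0,0.1125,0],
  ],
  twist=[0,0,0,0,0,0,0,0,0,0],
)

```text
clock: 44.2
position: [0.4908, 0.0486, 0.0936]
eef_rot: [[-0.956, 0.002, -0.293], [0.293, 0.0, -0.956], [-0.002, -1.0, -0.001]]
force: [-0.5, -0.2, -3.1]
finger_gap: 0.616
```

```bash
python3 chk.py glue; python3 go.py .490 .049 .0975 -107
```

```text
scene glue initial [490.3  49. ] now-initial mm [-0.  1.]
side glue initial [488.8  49.2] now-initial mm [0.  1.2]
t 44.3 pos [0.4905 0.0488 0.0934] jaw -107.03 gap 56.4 F [ 0.5 -0.  -1.7]
off [0.0006, 0.0039, -0.0] twist -0.0005 rows>= 0.1
```

Call:
send_rows(
  gripper=[0.6,0.6,0.6,0.6,0.6,0.6],
  offset=[
    [-0.001,0,0.0005],
    [-0.001,0.001,0.0008],
    [-0.001,0.0025,0.0008],
    [-0.001,0.0032,0.0008],
    [-0.001,0.0032,0.0008],
    [-0.001,0.0032,0.0008],
  ],
  twist=[0,0,0,0,0,0],
)

```text
clock: 44.8
position: [0.4907, 0.0478, 0.0895]
eef_rot: [[-0.956, 0.0, -0.293], [0.293, -0.0, -0.956], [-0.0, -1.0, -0.0]]
force: [-1.0, -0.5, 0.9]
finger_gap: 0.618
```

```bash
python3 chk.py glue; python3 go.py .490 .049 .0975 -107
```

```text
scene glue initial [490.3  49. ] now-initial mm [-0.2 -0.1]
side glue initial [488.8  49.2] now-initial mm [-0.1  0.2]
t 44.9 pos [0.4907 0.0478 0.0895] jaw -107.02 gap 56.6 F [-1.5 -1.   2.7]
off [0.001, -0.0, -0.001] twist -0.0004 rows>= 0.0
```

Within 0.2 mm. Releasing, rising and backing off.

Call:
send_rows(
  gripper=[0.2,-0.2,-0.6,-1,-1,-1,-1,-1,-1,-1,-1,-1,-1,-1,-1,-1],
  offset=[
    [0,0,0],
    [0,0,0],
    [0,0,0],
    [0,0,0],
    [0,0,0],
    [0,0,0],
    [0,-0.03,0],
    [0,-0.065,0],
    [0,-0.1,0],
    [0,-0.13,0],
    [0,-0.16,0],
    [0,-0.18,0],
    [0,-0.18,0],
    [0,-0.18,0],
    [0,-0.18,0],
    [0,-0.18,0],
  ],
  twist=[0,0,0,0,0,0,0,0,0,0,0,0,0,0,0,0],
)

```text
clock: 46.23
position: [0.4895, 0.0476, 0.2677]
eef_rot: [[-0.956, -0.003, -0.293], [0.293, -0.0, -0.956], [0.003, -1.0, 0.001]]
force: [0.3, -0.3, 0.6]
finger_gap: 0.999
```

```bash
python3 chk.py glue can jar; python3 - <<'E'
from cell import ctrl
from fit import *
s=ctrl.sense();f=ctrl.grab_frame("wrist");cv2.imwrite("pics/w9.png",f["frame"][:,:,::-1])
f=ctrl.grab_frame("side");cv2.imwrite("pics/d9.png",f["frame"][:,:,::-1])
W,ok,C=cloud(f);P=box(W[ok],.45,.58,.28,.38,.05,.07);print("tape",rect(P[:,:2],0,0,0),np.median(P[:,2]))
f=ctrl.grab_frame("scene");cv2.imwrite("pics/s9.png",f["frame"][:,:,::-1]);print(s["clock"],s["position"],s["force"])
E
```

```text
scene glue initial [490.3  49. ] now-initial mm [-0.2  0.2]
scene can initial [584.3  82.8] now-initial mm [-0.5  0.2]
scene jar initial [549.  -31.8] now-initial mm [-0.5  0.1]
side glue initial [488.8  49.2] now-initial mm [-0.2  0.2]
side can initial [582.9  83.2] now-initial mm [-0.8  0.2]
side jar initial [547.9 -31.8] now-initial mm [-0.5  0.3]
tape (array([523.21453857, 332.50836182]), array([35.30506134, 47.8255043 ]), np.float32(-8.233004)) 0.05747875351722244
46.3333 [0.48961256 0.04761691 0.26777133] [-0.29776663  0.60922718 -0.0769297 ]
```

View pics/s9.png

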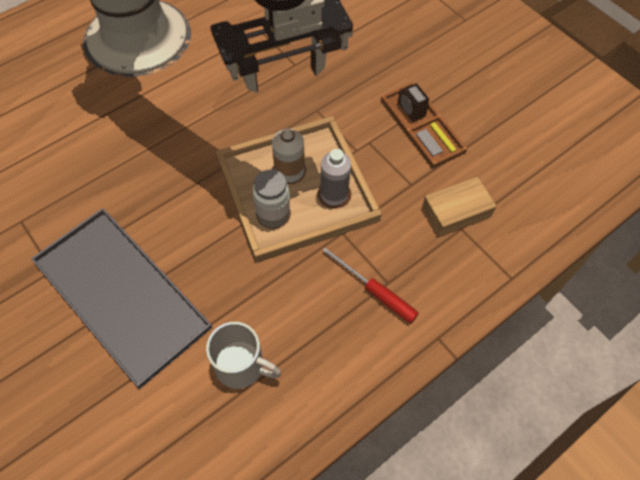

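View pics/w9.png

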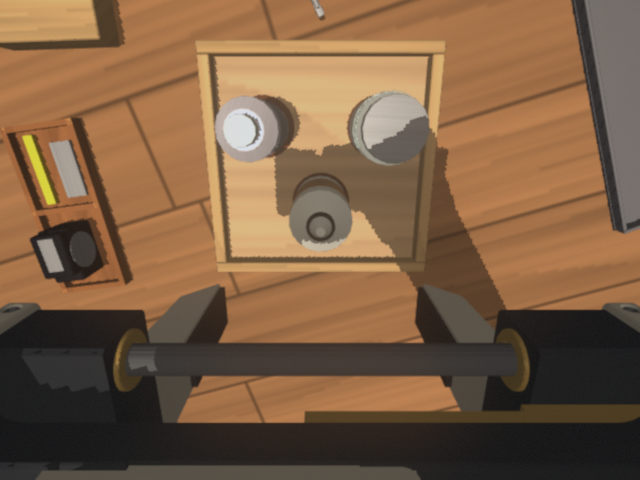

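View pics/d9.png

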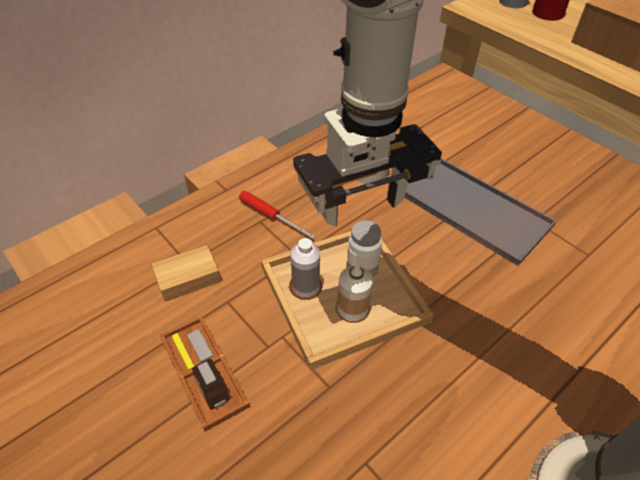

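The scene view shows the three containers upright on their spots at (289,155), (336,178) and (271,198). The tape stands in the caddy at (413,102), and the screwdriver, offcut and mug look untouched. Handing in.

```bash
python3 - <<'E'
from cell import ctrl
print(ctrl.finish_job())
E
```

```text
the job is handed in; nothing more can be done
None
```

The job is done and handed in at about 46 s of the 138 s allowed. I stood the bottle, can and jar in the grey tray, then put the tape measure in the caddy's empty compartment. After that I put the jar, can and bottle back in the shelf tray, upright on the spots they came from.

- **Containers:** both fixed cameras put all three within 0.9 mm of where they started. I corrected small offsets, up to 2.7 mm, before releasing each one.
- **Tape measure:** it stands upright and lengthwise in the compartment. Its top reads 57.5–58 mm, and 58 mm is what flat on the floor should give. It is turned no more than about 1° from the caddy's axis.
- **Left alone:** in the last pictures the screwdriver, offcut and mug look just as they did at the start. I checked these by eye only.
- **Forces:** the readings at the end of each move stayed under about 8 N. Forces during a move were not recorded.
- **Disagreement:** the wrist camera read x about 2 mm lower than the scene camera. That is within the stated calibration, so for the containers I compared each fixed camera's pictures before and after.

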